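# Square up a round LED board in its carrier and load it under the microscope

## Task

The round LED board lies turned the wrong way in the black carrier: with a fingertip, without lifting it out of its recess, turn it until its flat edge lies square against the steel alignment bar. Then lift the carrier by its grip, keep it level, set it down bar end first between the guides of the microscope stage and push it in under the lens right up to the stop, the board still flat against the bar. Leave the jar, solder reel and brush where they are.

Things in the scene. Friction and masses are not known exactly. Their poses are not given: they have to be found in the camera images.
- carrier: Loose black plate on the bench, 172 (x) x 96 (y) mm, 11 mm thick, 0.34 kg. Origin: centre of its underside; +x points to the front end with the bright steel bar. The rear end (x = -86 mm) is a plain face 11 mm high to push on. The board's recess has its floor at z = 5 mm; its walls' tops (z = 11) are flush with the board's top face, so the board's rim cannot be grasped.
- carrier_recess (a point): Centre of the recess's half-round back (radius 36.5 mm), on the recess floor, 39.5 mm ahead of the carrier's origin; axes as the carrier. The recess reaches back 36.5 mm from here, has straight side walls 36.5 mm to either side, and is closed in front by the steel bar, 36.5 mm ahead. Here the board turns freely with 1.5 mm of play all round.
- carrier_grip (a point): Grey upright grip: 12 mm thick along the carrier's x, 44 mm wide along y, to be pinched across the 12 mm. This point is its middle, 16 mm behind the carrier's origin and 36 mm above its underside; the grip reaches from z = 11 to 48 mm. Axes as the carrier. The loaded carrier balances close to it.
- carrier_bar (a point): Middle of the steel alignment bar's rear face, which faces the recess: x = 76 mm, z = 11 mm on the carrier; axes as the carrier. The bar runs across the full 96 mm width, 10 mm thick, its top flush with the plate's (z = 11 mm).
- carrier_nose (a point): Middle of the carrier's front end face at its underside (x = 86 mm, y = 0, z = 0); axes as the carrier.
- board: Loose white disc, diameter 70 mm, 6 mm thick, 0.06 kg; origin: disc centre, underside. Its +x points square to its one flat edge (42 mm long). On top stand two black terminal blocks, each 12 x 12 mm, 4 mm high, at x = 0, y = +-20 mm: a fingertip can push their sides to turn or slide the board (under 1 N; board and recess are slippery, friction about 0.2).
- board_flat (a point): Middle of the board's flat edge, 28 mm from its centre along its +x, 3 mm above its underside. With the flat facing the bar, the board must still slide about 8 mm to it (board centre then 48 mm ahead of the carrier's origin); pushed against the bar when roughly facing it, it squares itself up. A jolt to the carrier slides it off again.
- microscope: Fixed microscope. Origin: on the bench under the lens axis; +x = loading direction, to the 320 mm high column at x = 110. Grey base = stage: 150 mm wide, x = -250 to 155 mm, top 20 mm up. A ring light of 84 mm diameter hangs on the axis, underside 63 mm above the stage, solid above it: the hand cannot get under it, so the carrier must be set down short of it and pushed in.
- stage_mouth (a point): Point on the stage's top, midway between the guides, 165 mm before the lens axis; axes as the microscope. A carrier set down with its grip above this point is about 100 mm short of the stop and clear of the lens. Guides run from x = -245 to +46 mm of the microscope: inner faces 102 mm apart up to 5 mm above the stage, then flaring out by 6 mm to their top, 12 mm above the stage.
- stage_stop (a point): Middle of the face of the stop (black rubber bar across the guides, 12 mm high, 38 mm beyond the lens axis) at the stage's top surface, 20 mm above the bench; axes as the microscope. The carrier is home when its nose meets this point.
- flux_jar: Small amber glass jar with a white cap, 44 mm diameter, 55 mm high, bystander; origin under its centre.
- solder_reel: Aluminium-coloured solder reel standing on its flange, 54 mm diameter, 43 mm high, bystander; origin under its centre.
- flux_brush: Flat brush lying on the bench, 156 mm long, 18 mm wide, 11 mm high, bystander; origin on its underside, handle to its -x.
Things that resemble listed ones, but are neither listed nor needed, are in the scene too. There is more than one size of the board; the one meant has the size given above.

How it is judged:
By the outcome, as a careful person would: the job done as asked, in the order asked, and still so for the second after the job is handed in, with the robot touching nothing.
It also fails if it takes over 72 s, if anything falls off the work surface, if the arm or the gripper's body presses on something with over 40 N, if the wrist force passes 120 N, or if a joint passes its speed limit or range.

## Robot

A 6-joint arm with a two-finger parallel gripper is mounted at the origin on the work surface. World frame = base frame: x ahead of the robot, y to its left, z up, the work surface at z = 0. Lengths are in m, angles in rad, forces in N, time in s.
With the tool pointing down it reaches from about 0.325 to 0.775 m from the base axis. Payload 5.5 kg.
Tool frame: the origin (TCP) lies between the finger pads; the fingertips stand ctrl.tip_extent ahead of it and the grasp point (between the pads) lies 3 mm ahead of it (ctrl.tip_extent is the distance from the TCP to the fingertips, in m); z points along the fingers, y is the direction in which the jaws open and shut (so a half turn about z gives the same grasp; the last joint's range is limited). The gripper opens to 88 mm and grips with 3 to 60 N. Pads are 20 mm wide; open, the fingers measure 115 mm over their backs; the gripper's body (75 mm by 178 mm) begins 61 mm behind the grasp point.
Start: joints at [1.08, 0.091, 1.231, -0, 1.82, -0.057], TCP at [0.252, 0.544, 0.245] pointing down, gripper open.
Joint ranges: [-2.87, 2.87], [-0.86, 2.18], [0.17, 2.46], [-1.51, 4.65], [0.06, 2.69], [-2.65, 2.65]. Speed limits (rad/s): [2.57, 2.57, 3.01, 3.14, 3.14, 3.14].

## Interface

Orientations are given as a unit quaternion [x, y, z, w].
In Python, from cell import ctrl gives the robot as it stands.
- The arm moves only by the tool jog_arm, never from a script. Its argument "commands" is a list of rows, each a list of 3 entries, a list of its own where there are three numbers: the finger opening in mm, from 0 to 87.8, then the shift along the tool's x, y, z in mm, then the turn about the tool's z in degrees. In form: [[jaw, [tx, ty, tz], roll], ...]. A call has 1 to 8 rows; each row is the pose to reach, as a shift and turn from the pose commanded when the call began, along the tool's axes at that moment; what a row does not reach only later rows make up. A row lasts 1/10 s, in which the tool goes at most 50 mm and 8.59 degrees, less where a joint would pass 70% of its speed; a pose out of reach is approached as far as the arm can. A call with a gripper value outside its range is refused whole. The fingers move at their own pace and stop on an object; the grip force is fixed at half the most. Time passes only in rows, so rows that repeat a pose let the fingers close. It gives the time, the measured TCP pose, the force and the opening at its end, in the units of the state.
- ctrl.state(): the state, without advancing time (a new reading comes with each control period).
- ctrl.snapshot(name): name is "scene" or "top"; returns a dict with "frame" (384x512x3 uint8, red, green, blue), "z_map" (384x512 float32, m along the optical axis (not along the pixel's ray), 0 where there is no reading), "camera_matrix" (3x3 intrinsics, pixels), "distortion" ([k1, k2, p1, p2, k3] as OpenCV has them; the pictures are not rectified), "position" and "rotation" of the camera in the world. Camera axes: x right, y down, z forward; pixel columns grow to the right and rows downward; lengths in m; the calibration is good to about 2 mm. A picture is of the moment at which its call begins.
- ctrl.sign_off(): hands the job in, once; it reports no verdict.
The state is a dict: "time": time; "joint_pos": joint angles; "qvel": joint speeds; "joint_efforts": joint torques, N m; "ee_pos": TCP position; "ee_rot": TCP orientation; "force": force on the tool from outside, world axes, zero at the start; "torque": the same for the moment, N m; "finger_gap": finger opening in m.
Only numpy, scipy, OpenCV 4.12 (cv2) and the standard library are available. Lean on these libraries where they do the work, as an engineer would, in place of code of your own. Each camera call takes 0.05 s, during which the arm holds its last target.

## Working session

There is one attempt and no reset: what is moved stays moved. The work goes in short steps, Python scripts to look and compute and a tool call to move; the robot and the scene stay as the last step left them, time stands still between calls to the robot, and variables do not carry over. Pictures are saved under pics/ and viewed, and the job is handed in when it is done.

Besides the shell and the picture viewer there is one more tool, called after "Request:" as a command line: name --argument value ..., lists and objects as JSON in quotes. jog_arm: Moves the arm, as the interface text tells. Its arguments: {"type":"object","properties":{"commands":{"type":"array"}},"required":["commands"]}

```bash
ls; mkdir -p pics
cat > h.py <<'E'
import numpy as np, cv2
from cell import ctrl
from scipy.spatial.transform import Rotation as R
def snap(n):
    s=ctrl.snapshot(n); return s
def rot(s):
    r=np.array(s["rotation"]); return r if r.shape==(3,3) else R.from_quat(r).as_matrix()
def save(s,name,crop=None,scale=1):
    im=s["frame"][:,:,::-1]
    if crop: x0,y0,x1,y1=crop; im=im[y0:y1,x0:x1]
    im=cv2.resize(im,None,fx=scale,fy=scale,interpolation=cv2.INTER_CUBIC); cv2.imwrite("pics/"+name,im)
def ray(s,px,z):
    px=np.array(px,float).reshape(-1,1,2)
    u=cv2.undistortPoints(px,np.array(s["camera_matrix"]),np.array(s["distortion"])).reshape(-1,2)
    d=np.c_[u,np.ones(len(u))]@rot(s).T; c=np.array(s["position"])
    return c+d*((z-c[2])/d[:,2])[:,None]
def pts(s,px):
    px=np.array(px).reshape(-1,2); zz=s["z_map"][px[:,1].astype(int),px[:,0].astype(int)]
    u=cv2.undistortPoints(px.astype(float).reshape(-1,1,2),np.array(s["camera_matrix"]),np.array(s["distortion"])).reshape(-1,2)
    return np.array(s["position"])+(np.c_[u,np.ones(len(u))]*zz[:,None])@rot(s).T
def proj(s,P):
    r=rot(s).T; t=-r@np.array(s["position"])
    return cv2.projectPoints(np.array(P,float).reshape(-1,1,3),cv2.Rodrigues(r)[0],t,np.array(s["camera_matrix"]),np.array(s["distortion"]))[0].reshape(-1,2)
E
python3 - <<'E'
from h import *
for n in("scene","top"):
    s=snap(n); save(s,n+"0.png",scale=1.5); print(n,s["position"],s["rotation"],s["camera_matrix"],s["distortion"])
print(ctrl.state(),ctrl.tip_extent)
E
```

```text
pics
scene [1.20206746 0.08473382 0.98634509] [ 0.6115918   0.73697805 -0.22233189 -0.18272205] [[428.89311271   0.         253.97556921]
 [  0.         428.89311271 187.41469044]
 [  0.           0.           1.        ]] [0.05315427 0.         0.         0.         0.        ]
top [ 0.37835242 -0.06275095  1.02543678] [ 0.75349868 -0.64903756  0.07031262 -0.07775685] [[438.30842487   0.         256.19714921]
 [  0.         438.30842487 197.28964152]
 [  0.           0.           1.        ]] [-0.02663269  0.          0.          0.          0.        ]
{'time': 0.1, 'joint_pos': array([ 1.08030507e+00,  9.17419387e-02,  1.23176439e+00, -1.74509015e-06,
        1.81978696e+00, -5.66984383e-02]), 'qvel': array([ 0.00067716, -0.00149118, -0.00280221,  0.00064429, -0.00091705,
        0.00096742]), 'joint_efforts': array([ 3.02694578e-03, -4.47859454e+01, -4.07568741e+01,  7.01530091e-02,
        2.83605972e-02, -1.42991203e-04]), 'ee_pos': array([0.25208282, 0.54422469, 0.24364545]), 'ee_rot': array([ 2.15199921e-01,  9.76569645e-01, -8.18916724e-04, -2.28935908e-04]), 'force': array([ 0.17711126,  0.06715392, -0.06348365]), 'torque': array([ 0.00108269, -0.01784338,  0.00114527]), 'finger_gap': 0.08789692968238294} 0.022
```

View pics/scene0.png

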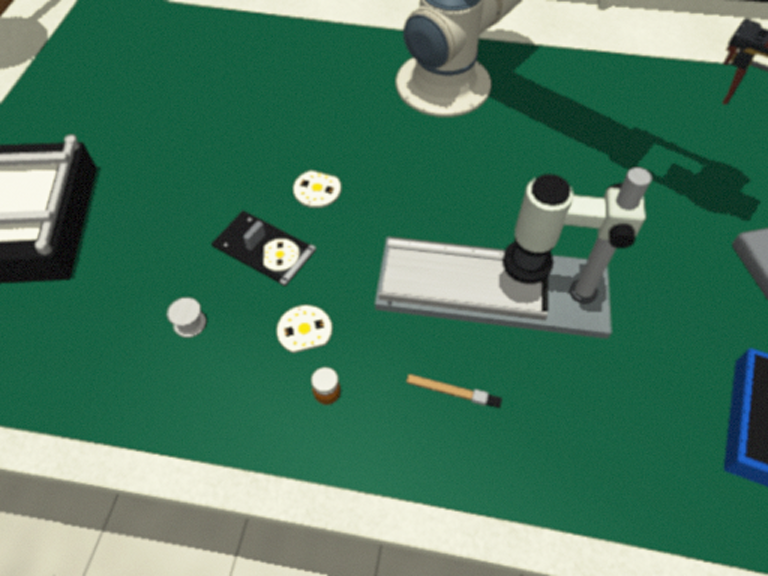

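View pics/top0.png

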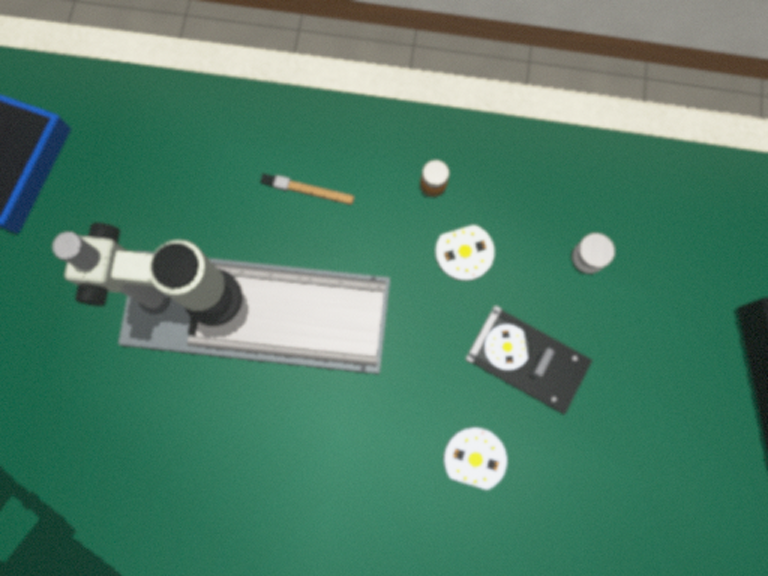

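The candidates for the board, in raw top pixels, are the disc in the carrier (338,231), a loose disc (310,167) and a loose disc (317,306). The two loose ones look larger and lie outside the carrier. I'll check the one in the carrier in a close crop and measure all three.

Run:
```python
from h import *
for n,c in(("top",(300,195,405,285)),("scene",(135,135,215,195))):
    s=snap(n); save(s,n+"1.png",c,7)
s=snap("top")
g=s["frame"].astype(int); m=(g.min(2)>170).astype(np.uint8)
hsv=cv2.cvtColor(s["frame"],cv2.COLOR_RGB2HSV)
for cx,cy,z in((338,231,.011),(310,167,.006),(317,306,.006)):
    w=np.zeros_like(m); cv2.circle(w,(cx,cy),27,1,-1)
    mm=((g[:,:,0]>140)&(w>0)).astype(np.uint8)
    cs=max(cv2.findContours(mm,0,1)[0],key=cv2.contourArea)
    p=ray(s,cs.reshape(-1,2),z)[:,:2]; (c,r)=cv2.minEnclosingCircle(p.astype(np.float32)); print(c,r*2, cv2.contourArea(p.astype(np.float32)))
m=((g.max(2)<75)&(hsv[:,:,1]<120)).astype(np.uint8); m[:190]=0;m[290:]=0;m[:,:305]=0;m[:,400:]=0
cs=max(cv2.findContours(m,0,1)[0],key=cv2.contourArea); print(cv2.minAreaRect(cs),cv2.boundingRect(cs))
```

```text
(0.5484126806259155, -0.22021467983722687) 0.10647594183683395 0.0047779181434961515
(0.6868897676467896, -0.1523614376783371) 0.09602848440408707 0.006573973724027349
(0.36544737219810486, -0.20830973982810974) 0.09605617821216583 0.006562006522747188
((361.78466796875, 245.41104125976562), (51.71569061279297, 39.735870361328125), 27.64597511291504) (337, 216, 56, 59)
```

View pics/top1.png

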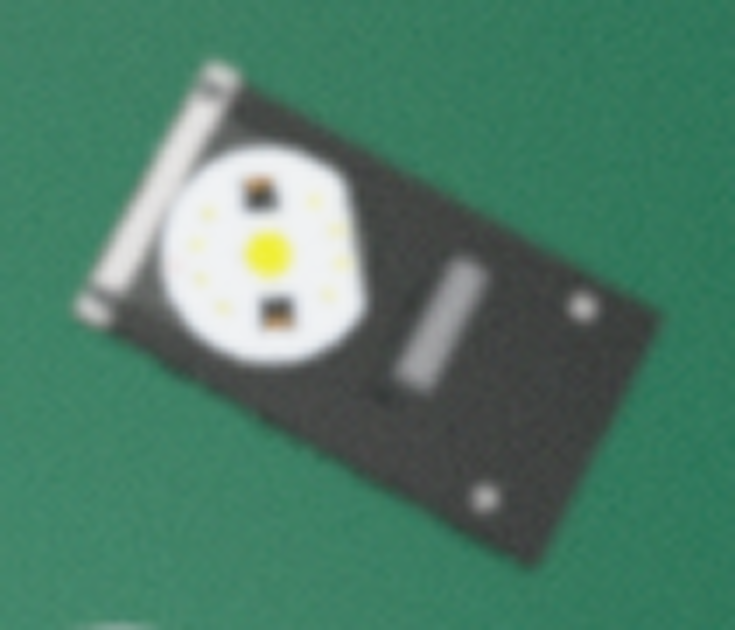

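View pics/scene1.png

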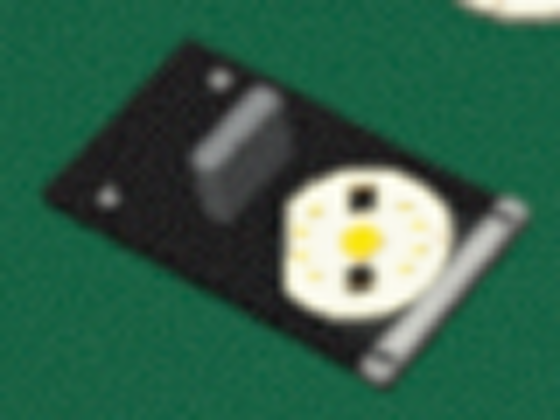

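```bash
cat >> h.py <<'E'
def nongreen(s):
    f=cv2.GaussianBlur(s["frame"],(3,3),0).astype(int)
    return ((f[:,:,1]-np.maximum(f[:,:,0],0))<22).astype(np.uint8)
def blobat(m,px):
    n,l=cv2.connectedComponents(m,connectivity=4); return (l==l[px[1],px[0]]).astype(np.uint8)
def rectfit(s,m,h,base=0.):
    """returns centre, yaw candidates from silhouette edges: near edges at base, far edges at base+h"""
    c=max(cv2.findContours(m,0,cv2.CHAIN_APPROX_NONE)[0],key=cv2.contourArea).reshape(-1,2)
    P0=ray(s,c,base)[:,:2]; P1=ray(s,c,base+h)[:,:2]
    (cx,cy),(w,hh),a=cv2.minAreaRect(P1.astype(np.float32))
    a=np.radians(a); u=np.array([np.cos(a),np.sin(a)]); v=np.array([-u[1],u[0]]); C=np.array([cx,cy]); cam=np.array(s["position"])[:2]
    if w<hh: u,v,w,hh=v,-u,hh,w
    out={}
    angs=[]
    for k,(n,t,d,L) in {'+u':(u,v,w/2,hh/2),'-u':(-u,v,w/2,hh/2),'+v':(v,u,hh/2,w/2),'-v':(-v,u,hh/2,w/2)}.items():
        near=np.dot(cam-(C+n*d),n)>0
        P=P0 if near else P1
        q=P1-C; sel=(np.abs(q@n-d)<.006)&(np.abs(q@t)<L-.012)
        l=cv2.fitLine(P[sel].astype(np.float32),cv2.DIST_HUBER,0,.001,.001).ravel()
        dd=l[:2]*np.sign(l[:2]@t); out[k]=(l[2:],dd,near,sel.sum())
        angs.append(np.degrees(np.arctan2(dd[1],dd[0])-np.arctan2(t[1],t[0])))
    a=np.radians(np.mean(angs)+0); Rm=np.array([[np.cos(a),-np.sin(a)],[np.sin(a),np.cos(a)]]); u=Rm@u; v=Rm@v
    su=[out['+u'][0]@u,out['-u'][0]@u]; sv=[out['+v'][0]@v,out['-v'][0]@v]
    ctr=u*np.mean(su)+v*np.mean(sv)
    return ctr,u,su[0]-su[1],sv[0]-sv[1],np.round(angs,2)
E
python3 - <<'E'
from h import *
for n,px,mp in(("top",(362,250),(240,215)),("scene",(165,155),(280,180))):
    s=snap(n); m=nongreen(s); cv2.imwrite("pics/m_%s.png"%n,m*255)
    b=cv2.morphologyEx(blobat(m,px),cv2.MORPH_CLOSE,np.ones((5,5)))
    c,u,a,w,an=rectfit(s,b,.011); print(n,c.round(4),np.degrees(np.arctan2(u[1],u[0])).round(2),a.round(4),w.round(4),an)
    b=cv2.morphologyEx(blobat(m,mp),cv2.MORPH_CLOSE,np.ones((5,5)))
    print(cv2.boundingRect(b))
E
```

```text
top [ 0.5282 -0.2712] 68.4 0.1679 0.0901 [ 0.44 -0.37  0.69  0.58]
(35, 149, 224, 99)
scene [ 0.5294 -0.2716] 68.68 0.1661 0.0879 [ 0.17 -1.81 -0.21 -0.57]
(251, 111, 184, 114)
```

Run:
```python
from h import *
s=snap("top"); save(s,"top2.png",(70,150,270,260),4)
s=snap("scene"); save(s,"scene2.png",(240,110,420,230),4)
```

```text
(no output)
```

View pics/top2.png

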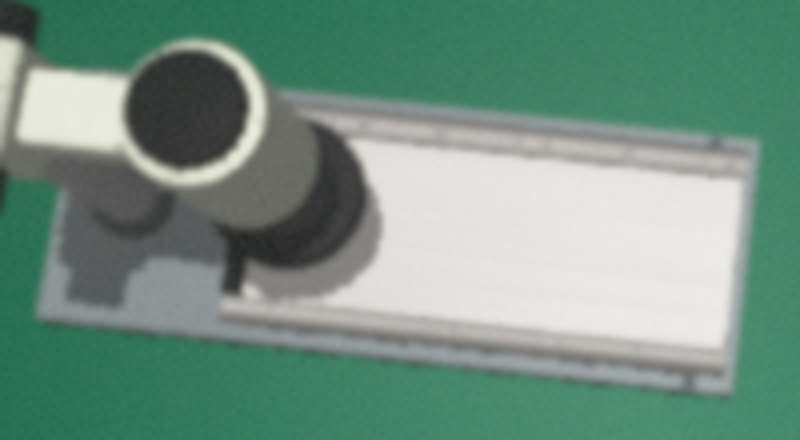

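View pics/scene2.png

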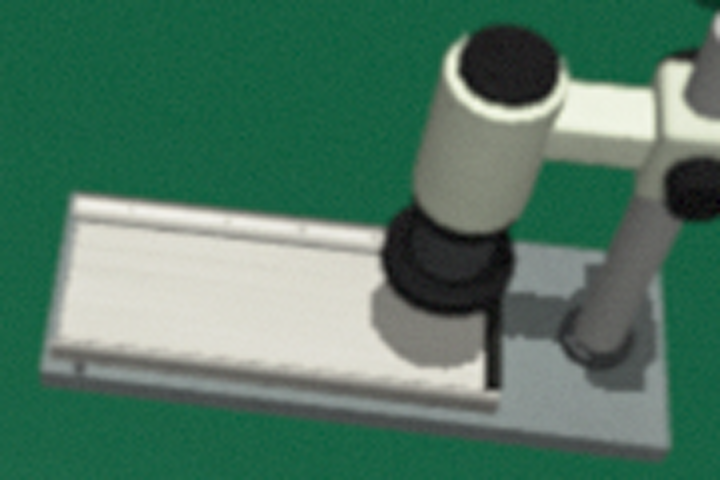

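```bash
cat > st.py <<'E'
from h import *
def edgepts(s,a,b,inset=.06):
    m=nongreen(s); f=cv2.GaussianBlur(s["frame"],(3,3),0).astype(float); d=f[:,:,1]-f[:,:,0]
    a=np.array(a,float);b=np.array(b,float); t=(b-a)/np.linalg.norm(b-a); n=np.array([-t[1],t[0]]); out=[]
    for k in np.linspace(inset,1-inset,60):
        p=a+(b-a)*k; o=np.arange(-6,6.01,.25); q=p+o[:,None]*n
        v=cv2.remap(d.astype(np.float32),q[:,0].astype(np.float32)[None],q[:,1].astype(np.float32)[None],1).ravel()
        th=(v[:4].mean()+v[-4:].mean())/2
        i=np.where(np.diff(np.sign(v-th))!=0)[0]
        if len(i): out.append(q[i[np.argmin(abs(o[i]))]]+.125*n)
    return np.array(out)
def line(s,a,b,z):
    p=ray(s,edgepts(s,a,b),z)[:,:2].astype(np.float32)
    l=cv2.fitLine(p,cv2.DIST_HUBER,0,.001,.001).ravel().astype(float); return l
E
python3 - <<'E'
from st import *
T=snap("top"); S=snap("scene")
def ang(l): return (np.degrees(np.arctan2(l[1],l[0])))%180
for nm,s,a,b in(("lowT",T,(79.5,229.5),(252.5,248)),("upT",T,(145,174),(260,184.5)),("endT",T,(260,184.5),(252.5,248)),
  ("lowS",S,(250.5,205),(407,225)),("endS",S,(259,158),(250.5,202))):
    for z in(0,.02):
        l=line(s,a,b,z); print(nm,z,ang(l).round(2),l[2:].round(4))
# carrier
o=np.array([300,195])
c=[np.array(p)/7+o for p in((215,62),(78,315),(535,570),(662,315))]
o=np.array([135,135]); d=[np.array(p)/7+o for p in((525,205),(378,390),(45,195),(188,40))]
for nm,s,c in(("T",T,c),("S",S,d)):
  for i,e in enumerate(("front","sideA","rear","sideB")):
    for z in(0,.011):
        l=line(s,c[i],c[(i+1)%4],z); print(nm,e,z,ang(l).round(2),l[2:].round(4))
E
```

```text
lowT 0 92.46 [0.463  0.1689]
lowT 0.02 92.46 [0.4614 0.1644]
upT 0 92.3 [0.6216 0.0994]
upT 0.02 92.3 [0.6168 0.0962]
endT 0 2.19 [ 0.5447 -0.0422]
endT 0.02 2.19 [ 0.5414 -0.0426]
lowS 0 92.33 [0.6153 0.1543]
lowS 0.02 92.33 [0.6272 0.1529]
endS 0 2.33 [ 0.5366 -0.0448]
endS 0.02 2.33 [ 0.5501 -0.0422]
T front 0 159.12 [ 0.555  -0.1891]
T front 0.011 159.12 [ 0.5531 -0.1877]
T sideA 0 68.86 [ 0.4748 -0.2771]
T sideA 0.011 68.86 [ 0.4737 -0.2748]
T rear 0 158.52 [ 0.4852 -0.3504]
T rear 0.011 158.52 [ 0.4841 -0.3473]
T sideB 0 68.6 [ 0.5733 -0.2955]
T sideB 0.011 68.6 [ 0.5712 -0.293 ]
S front 0 158.95 [ 0.5589 -0.1913]
S front 0.011 158.95 [ 0.5661 -0.1882]
S sideA 0 68.84 [ 0.5736 -0.2879]
S sideA 0.011 68.84 [ 0.5806 -0.2838]
S rear 0 159.32 [ 0.4941 -0.3583]
S rear 0.011 159.32 [ 0.502  -0.3533]
S sideB 0 68.84 [ 0.482  -0.2457]
S sideB 0.011 68.84 [ 0.49   -0.2421]
```

```bash
cat > bd.py <<'E'
from st import *
def board(s,px,rad=24,z0=0.):
    """board from white/yellow blob around px; blocks = dark holes inside; returns centre, yaw (deg world)"""
    f=cv2.resize(s["frame"],None,fx=4,fy=4,interpolation=cv2.INTER_CUBIC).astype(int)
    to=lambda p:(np.array(p,float)+.5)/4-.5
    w=np.zeros(f.shape[:2],np.uint8); cv2.circle(w,(int(px[0]*4),int(px[1]*4)),rad*4,1,-1)
    yel=((f[:,:,0]-f[:,:,2]>110)&(f[:,:,1]-f[:,:,2]>70)&(w>0)).astype(np.uint8)
    n,l,st,ce=cv2.connectedComponentsWithStats(yel); k=1+np.argmax(st[1:,4]); yc=to(ce[k])
    yw=ray(s,yc,z0+.012)[0,:2]
    br=((f.min(2)<150)).astype(np.uint8)
    X,Y=np.meshgrid(np.arange(f.shape[1]),np.arange(f.shape[0]))
    # dark blobs near centre (within 29mm -> mask by world radius)
    sel=np.where((br>0)&(yel==0)&(np.hypot(X/4-yc[0],Y/4-yc[1])<14))
    P=ray(s,np.c_[to(sel[1]),to(sel[0])],z0+.014)[:,:2]; lum=f[sel].min(1)
    r=np.hypot(*(P-yw).T); dk=(lum<100)&(r<.027)&(r>.010); P=P[dk].astype(np.float32)
    _,lab,cc=cv2.kmeans(P,2,None,(3,50,1e-5),5,cv2.KMEANS_PP_CENTERS)
    return yw,cc,np.degrees(np.arctan2(*(cc[1]-cc[0])[::-1])), [int((lab==i).sum()) for i in(0,1)]
C=np.array([.5287,-.2716]); CY=68.8
E
python3 - <<'E'
from bd import *
a=np.radians(CY);u=np.array([np.cos(a),np.sin(a)]);v=np.array([-u[1],u[0]])
for n,p in(("top",(338,231)),("scene",(186,169))):
    s=snap(n); yw,cc,an,k=board(s,p); m=cc.mean(0)
    print(n,"yellow",yw.round(4),"blocks",cc.round(4).tolist(),np.linalg.norm(cc[1]-cc[0]).round(4),an.round(2),k)
    for q in(yw,m): print("   carrier",((q-C)@u).round(4),((q-C)@v).round(4))
E
```

```text
top yellow [ 0.542  -0.2359] blocks [[0.5609999895095825, -0.23070000112056732], [0.5227000117301941, -0.24060000479221344]] 0.0396 -165.46 [79, 69]
   carrier 0.0381 0.0005
   carrier 0.0383 0.0007
scene yellow [ 0.5442 -0.2351] blocks [[0.5630000233650208, -0.23000000417232513], [0.5246999859809875, -0.23980000615119934]] 0.0396 -165.69 [125, 134]
   carrier 0.0396 -0.0013
   carrier 0.0397 -0.0008
```

```bash
cat > go.py <<'E'
from h import *
import sys
def st():
    s=ctrl.state(); M=R.from_quat(s["ee_rot"]).as_matrix(); return s,M
def to(x,y,z,yaw=None):
    s,M=st(); d=M.T@(np.array([x,y,z])-s["ee_pos"])*1000
    ya=np.degrees(np.arctan2(M[1,1],M[0,1])); r=None if yaw is None else -((yaw-ya+180)%360-180)
    print("t",round(s["time"],2),"shift",d.round(1),"roll",None if r is None else round(r,2),"| pos",s["ee_pos"].round(4),"yawY",ya.round(2),"j6",s["joint_pos"][5].round(3),"F",s["force"].round(1),"gap",round(s["finger_gap"]*1000,1))
if __name__=="__main__": to(*map(float,sys.argv[1:]))
E
python3 go.py .33 .15 .245; python3 go.py .36 0 .245;python3 go.py .5431 -.2355 .15
```

```text
t 0.65 shift [-2.364e+02 -3.252e+02 -3.000e-01] roll None | pos [0.2522 0.5444 0.2447] yawY 65.15 j6 -0.057 F [-0.6  0.5  0.2] gap 88.2
t 0.65 shift [-3.267e+02 -4.487e+02 -4.000e-01] roll None | pos [0.2522 0.5444 0.2447] yawY 65.15 j6 -0.057 F [-0.6  0.5  0.2] gap 88.2
t 0.65 shift [-591.8 -585.4   94.6] roll None | pos [0.2522 0.5444 0.2447] yawY 65.15 j6 -0.057 F [-0.6  0.5  0.2] gap 88.2
```

Request:
jog_arm --commands '[[80, [-327, -449, 0], 60], [80, [-327, -449, 0], 60], [80, [-327, -449, 0], 60], [80, [-327, -449, 0], 60], [80, [-327, -449, 0], 60], [80, [-327, -449, 0], 60], [80, [-327, -449, 0], 60], [80, [-327, -449, 0], 60]]'

```text
time: 1.45
ee_pos: [0.3298, 0.1503, 0.2449]
ee_rot: [0.676, 0.737, 0.001, 0.0]
force: [1.6, 0.4, 0.7]
finger_gap: 0.08
```

```bash
python3 go.py .5431 -.2355 .15
```

```text
t 1.45 shift [-402.8  179.2   95.1] roll None | pos [0.3298 0.1503 0.2449] yawY 4.94 j6 0.248 F [1.6 0.4 0.7] gap 80.0
```

Request:
jog_arm --commands '[[80, [-403, 179, 0], 60], [80, [-403, 179, 0], 60], [80, [-403, 179, 0], 60], [80, [-403, 179, 0], 60], [80, [-403, 179, 60], 60], [80, [-403, 179, 95], 60], [80, [-403, 179, 95], 60], [80, [-403, 179, 95], 60]]'

```text
time: 2.25
ee_pos: [0.5184, -0.1875, 0.1726]
ee_rot: [0.954, 0.3, 0.0, 0.0]
force: [0.9, 1.4, 0.8]
finger_gap: 0.08
```

```bash
python3 go.py .5431 -.2355 .15 -165.6
```

```text
t 2.25 shift [-7.2 53.5 22.7] roll 110.47 | pos [ 0.5184 -0.1875  0.1726] yawY -55.13 j6 0.553 F [0.9 1.4 0.8] gap 80.0
```

Request:
jog_arm --commands '[[66, [-7, 53.5, 23], 68], [66, [-7, 53.5, 23], 68], [66, [-7, 53.5, 23], 68], [66, [-7, 53.5, 23], 68], [66, [-7, 53.5, 23], 68], [66, [-7, 53.5, 23], 68], [66, [-7, 53.5, 23], 68], [66, [-7, 53.5, 23], 68]]'

```text
time: 3.05
ee_pos: [0.5429, -0.2333, 0.1502]
ee_rot: [0.958, -0.286, 0.0, 0.0]
force: [-0.8, 0.1, 0.5]
finger_gap: 0.0661
```

```bash
python3 go.py .5431 -.2355 .06 -165.6
```

```text
t 3.05 shift [ 1.4  1.7 90.2] roll 42.4 | pos [ 0.5429 -0.2333  0.1502] yawY -123.2 j6 1.687 F [-0.8  0.1  0.5] gap 66.1
```

Request:
jog_arm --commands '[[62, [1.4, 1.7, 30], 42.4], [62, [1.4, 1.7, 50], 42.4], [62, [1.4, 1.7, 60], 42.4], [62, [1.4, 1.7, 60], 42.4], [62, [1.4, 1.7, 60], 42.4], [62, [1.4, 1.7, 60], 42.4], [62, [1.4, 1.7, 60], 42.4]]'

```text
time: 3.75
ee_pos: [0.5432, -0.2355, 0.0903]
ee_rot: [0.793, -0.609, 0.0, -0.0]
force: [-0.0, -0.4, -0.4]
finger_gap: 0.0623
```

```bash
python3 go.py .5431 -.2355 .035 -165.6; python3 -c "
from h import *
s=snap('scene'); save(s,'scene3.png',(110,70,260,200),5)"; python3 go.py .5431 -.2355 .035 -165.6
```

```text
t 3.75 shift [ 0.   0.1 55.3] roll 0.56 | pos [ 0.5432 -0.2355  0.0903] yawY -165.04 j6 2.414 F [-0.  -0.4 -0.4] gap 62.3
t 3.8 shift [ 0.   0.1 55.4] roll 0.54 | pos [ 0.5432 -0.2355  0.0904] yawY -165.06 j6 2.414 F [-0.9 -0.9  0.2] gap 62.0
```

View pics/scene3.png

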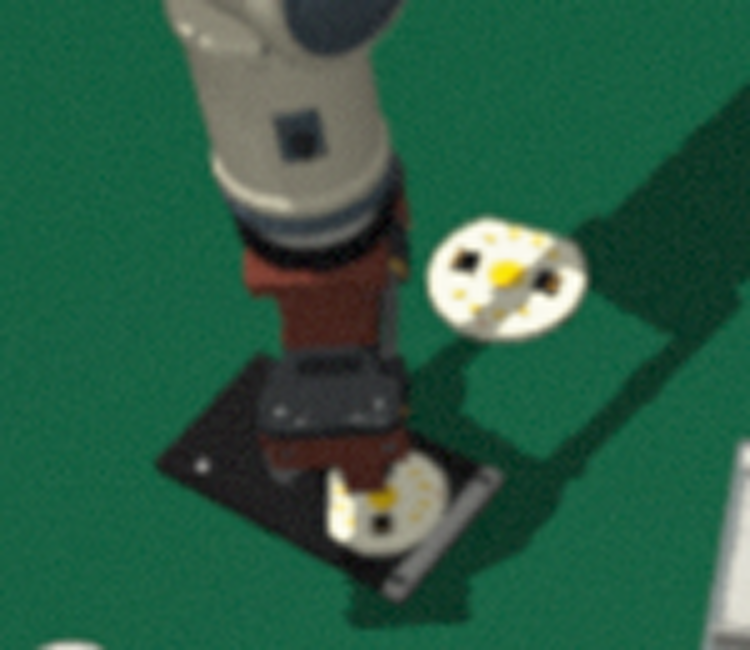

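Request:
jog_arm --commands '[[62, [0, 0, 20], 0.5], [62, [0, 0, 38], 0.5], [62, [0, 0, 48], 0.5], [62, [0, 0, 53], 0.5], [62, [0, 0, 55], 0.5], [62, [0, 0, 55.4], 0.5], [62, [0, 0, 55.4], 0.5]]'

```text
time: 4.5
ee_pos: [0.5436, -0.2356, 0.0357]
ee_rot: [0.789, -0.614, 0.001, -0.0]
force: [-0.2, -0.5, 0.1]
finger_gap: 0.062
```

```bash
python3 go.py .5431 -.2355 .035 -165.6; python3 -c "
from h import *
s=snap('scene'); save(s,'scene4.png',(130,110,230,200),7)"
```

```text
t 4.5 shift [-0.3  0.4  0.7] roll -0.14 | pos [ 0.5436 -0.2356  0.0357] yawY -165.74 j6 2.426 F [-0.2 -0.5  0.1] gap 62.0
```

View pics/scene4.png

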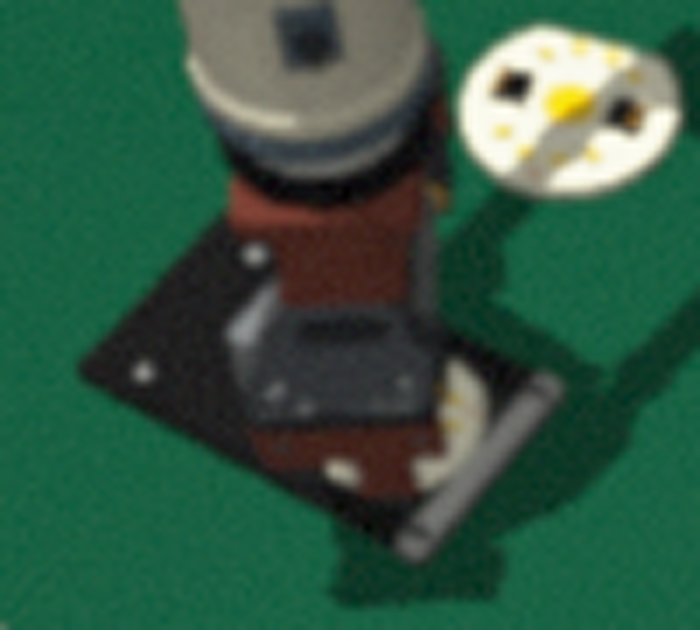

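Request:
jog_arm --commands '[[54.5, [0, 0, 1], 0], [54.5, [0, 0, 1], 0], [54.5, [0, 0, 1], 0], [54.5, [0, 0, 1], 0]]'

```text
time: 4.95
ee_pos: [0.5431, -0.2355, 0.0339]
ee_rot: [0.789, -0.614, 0.0, 0.0]
force: [1.0, 0.4, -0.1]
finger_gap: 0.0547
```

```bash
for i in 1 2 3; do python3 go.py .5431 -.2355 .035 -165.6; python3 -c "
from h import *
s=snap('scene')"; done
```

```text
t 4.95 shift [ 0.   0.  -1.1] roll -0.15 | pos [ 0.5431 -0.2355  0.0339] yawY -165.75 j6 2.426 F [ 1.   0.4 -0.1] gap 54.7
t 5.0 shift [ 0.1  0.  -1.2] roll -0.15 | pos [ 0.5431 -0.2354  0.0338] yawY -165.75 j6 2.426 F [-0.4 -0.1  0.1] gap 54.3
t 5.05 shift [ 0.1  0.  -1.2] roll -0.15 | pos [ 0.5431 -0.2354  0.0338] yawY -165.75 j6 2.426 F [-0.4 -0.8  0.2] gap 54.4
```

Request:
jog_arm --commands '[[54.5, [0, 0, -0.4], -4], [54.5, [0, 0, -0.4], -10], [54.5, [0, 0, -0.4], -16], [54.5, [0, 0, -0.4], -22], [54.5, [0, 0, -0.4], -28], [54.5, [0, 0, -0.4], -34], [54.5, [0, 0, -0.4], -40], [54.5, [0, 0, -0.4], -46]]'

```text
time: 5.9
ee_pos: [0.5431, -0.2355, 0.0342]
ee_rot: [0.967, -0.255, 0.0, -0.0]
force: [-0.0, -0.2, 0.3]
finger_gap: 0.0545
```

```bash
python3 go.py .5431 -.2355 .0343 -19; python3 -c "
from h import *
s=snap('scene'); save(s,'scene5.png',(130,110,230,200),7)
s=snap('top'); save(s,'top5.png',(290,165,410,285),6)"
```

```text
t 5.9 shift [-0.   0.1 -0.1] roll -100.51 | pos [ 0.5431 -0.2355  0.0342] yawY -119.51 j6 1.619 F [-0.  -0.2  0.3] gap 54.5
```

View pics/scene5.png

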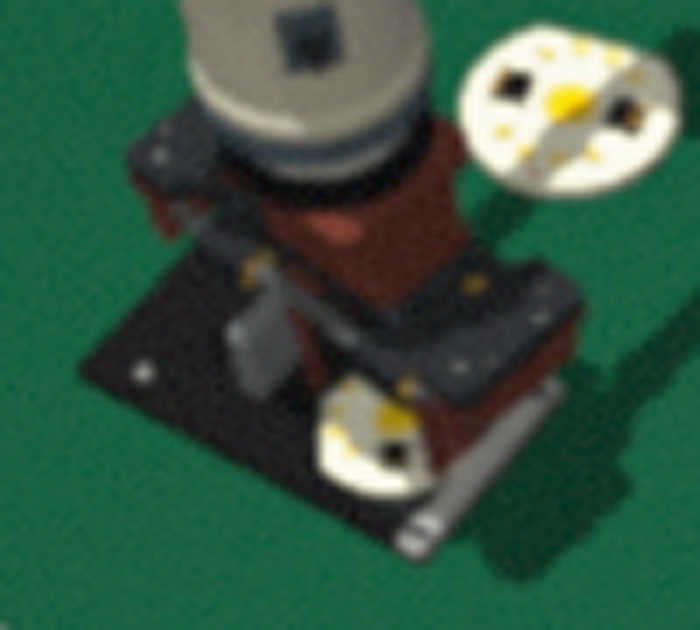

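View pics/top5.png

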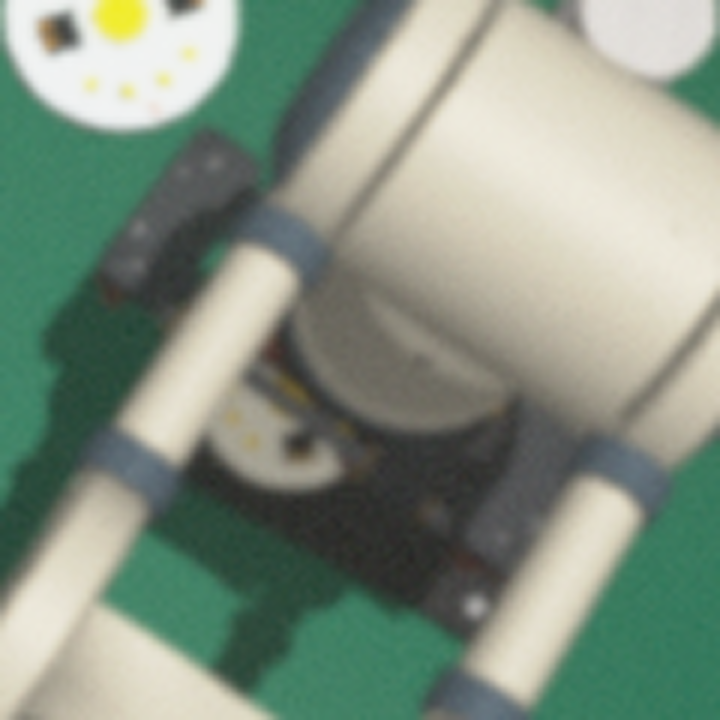

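The pictures show the board didn't turn: the block is still at about (186,175) in the scene view. At 54.5 mm the fingers clear the block corners, which reach only 26.7 mm from the centre. I'll push with the fingers' side faces instead, at a smaller gap.

Run:
```python
import cv2,numpy as np
def ov(phi,g,off=(0,0)):
    t=0
    for s in(1,-1):
        for q in(1,-1):
            a=np.radians(phi); c=s*(g/2+6.8)*np.array([-np.sin(a),np.cos(a)])+off
            r=cv2.rotatedRectangleIntersection(((float(c[0]),float(c[1])),(20,13.6),float(phi)),((0.,20.*q),(12,12),0.))
            if r[0]: t=1
    return t
for g in(16,20,24,28,30,34,40,46):
    print(g,[p for p in range(0,181,2) if not ov(p,g)][:1],[p for p in range(0,181,2) if not ov(p,g)][-1:], [p for p in range(0,181,2) if not ov(p,g,(1.5,1))][-1:])
```

```text
16 [66] [114] [114]
20 [66] [114] [116]
24 [64] [116] [116]
28 [56] [124] [118]
30 [54] [126] [120]
34 [50] [130] [126]
40 [44] [136] [132]
46 [38] [142] [138]
```

Request:
jog_arm --commands '[[54.5, [0, 0, 0], -8], [44, [0, 0, 0], -16], [34, [0, 0, 0], -24], [34, [0, 0, 0], -32], [34, [0, 0, 0], -40], [34, [0, 0, 0], -48], [34, [0, 0, 0], -56], [34, [0, 0, 0], -64]]'

```text
time: 6.8
ee_pos: [0.5431, -0.2354, 0.0342]
ee_rot: [0.955, 0.296, 0.0, 0.0]
force: [0.1, 0.3, 0.4]
finger_gap: 0.034
```

```bash
python3 go.py .5431 -.2355 .0343 -21; python3 -c "
from h import *
s=snap('scene'); save(s,'scene6.png',(130,110,230,200),7)"
```

```text
t 6.8 shift [-0.1  0.  -0.1] roll -34.61 | pos [ 0.5431 -0.2354  0.0342] yawY -55.61 j6 0.504 F [0.1 0.3 0.4] gap 34.0
```

View pics/scene6.png

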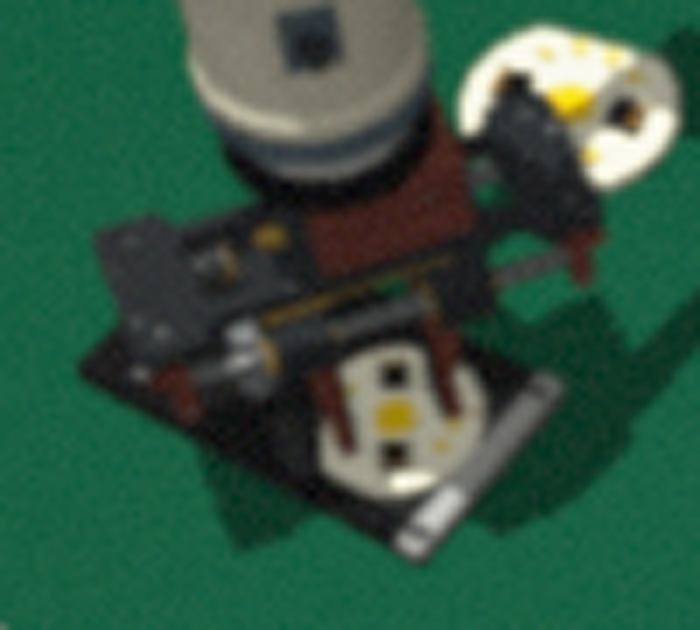

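Request:
jog_arm --commands '[[34, [0, 0, 0], -6], [34, [0, 0, 0], -12], [34, [0, 0, 0], -18], [34, [0, 0, 0], -24], [34, [0, 0, 0], -30], [34, [0, 0, 0], -36], [34, [0, 0, 0], -42], [34, [0, 0, 0], -48]]'

```text
time: 7.65
ee_pos: [0.5431, -0.2354, 0.0342]
ee_rot: [0.754, 0.657, -0.0, -0.0]
force: [0.2, 0.3, 0.1]
finger_gap: 0.0338
```

```bash
python3 go.py .5431 -.2355 .0343 -21; python3 -c "
from h import *
s=snap('scene'); save(s,'scene7.png',(130,110,230,200),7)"
```

```text
t 7.65 shift [-0.1 -0.  -0.1] roll 13.18 | pos [ 0.5431 -0.2354  0.0342] yawY -7.82 j6 -0.33 F [0.2 0.3 0.1] gap 33.8
```

View pics/scene7.png

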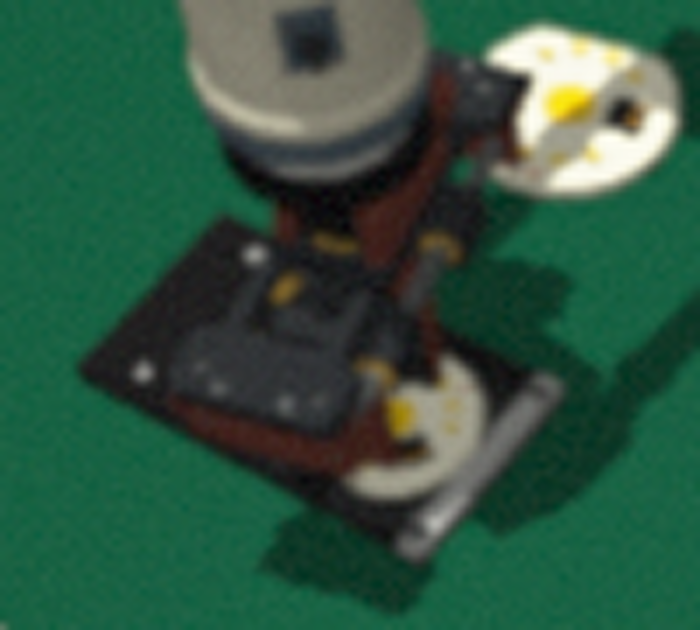

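Request:
jog_arm --commands '[[34, [0, 0, 0], -6], [34, [0, 0, 0], -12], [34, [0, 0, 0], -18], [34, [0, 0, 0], -24], [34, [0, 0, 0], -30], [34, [0, 0, 0], -36], [34, [0, 0, 0], -42], [34, [0, 0, 0], -48]]'

```text
time: 8.5
ee_pos: [0.5431, -0.2354, 0.0342]
ee_rot: [0.422, 0.907, 0.0, -0.0]
force: [0.4, -0.6, -1.0]
finger_gap: 0.0339
```

```bash
python3 go.py .5431 -.2355 .0343 -21; python3 -c "
from h import *
s=snap('scene'); save(s,'scene8.png',(130,110,230,200),7)"
```

```text
t 8.5 shift [-0.1 -0.1 -0.1] roll 61.11 | pos [ 0.5431 -0.2354  0.0342] yawY 40.11 j6 -1.167 F [ 0.4 -0.6 -1. ] gap 33.9
```

View pics/scene8.png

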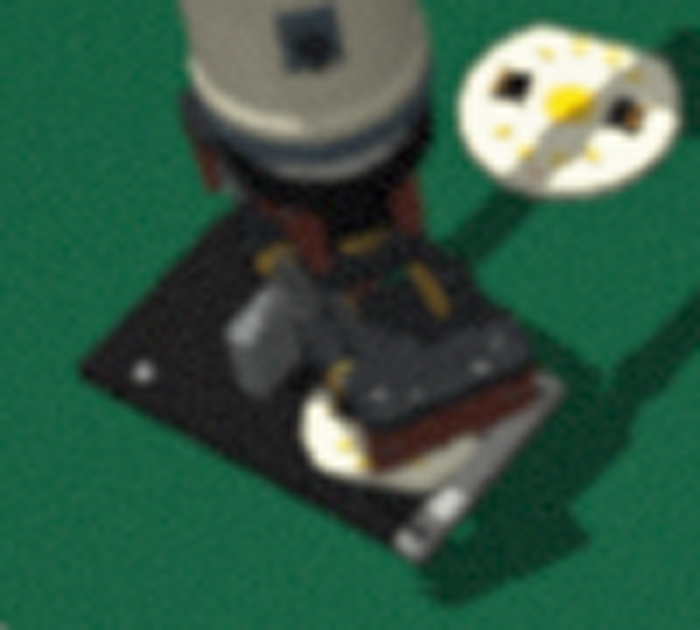

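Request:
jog_arm --commands '[[34, [0, 0, 0], -6], [34, [0, 0, 0], -12], [34, [0, 0, 0], -18], [34, [0, 0, 0], -24], [34, [0, 0, 0], -30], [34, [0, 0, 0], -36], [34, [0, 0, 0], -42], [34, [0, 0, 0], -48]]'

```text
time: 9.35
ee_pos: [0.5431, -0.2355, 0.0342]
ee_rot: [0.017, 1.0, -0.0, 0.0]
force: [0.2, 0.1, 0.9]
finger_gap: 0.0342
```

```bash
python3 go.py .5431 -.2355 .0343 107.5; python3 -c "
from h import *
s=snap('scene'); save(s,'scene9.png',(130,110,230,200),7)"
```

```text
t 9.35 shift [ 0.  -0.  -0.1] roll -19.44 | pos [ 0.5431 -0.2355  0.0342] yawY 88.06 j6 -2.003 F [0.2 0.1 0.9] gap 34.2
```

View pics/scene9.png

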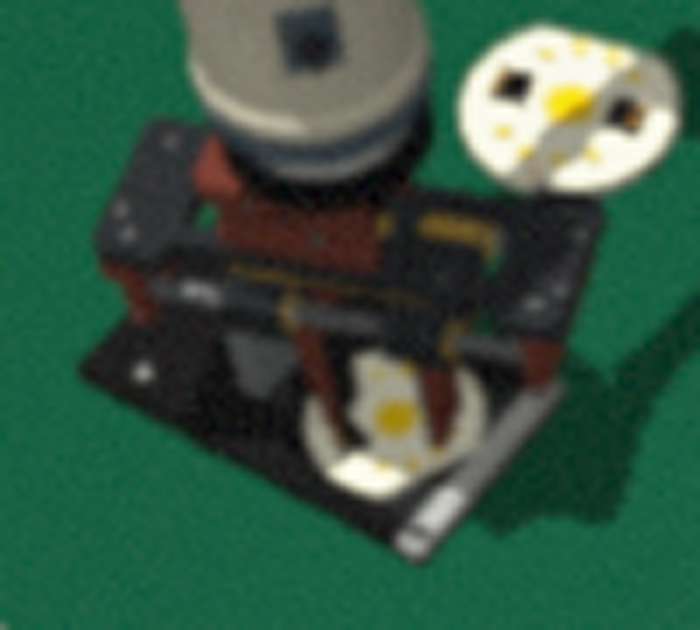

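Request:
jog_arm --commands '[[34, [0, 0, 0], -6], [34, [0, 0, 0], -12], [34, [0, 0, 0], -17], [34, [0, 0, 0], -20], [34, [0, 0, 0], -20], [34, [0, 0, 0], -17]]'

```text
time: 10.0
ee_pos: [0.5431, -0.2354, 0.0342]
ee_rot: [-0.129, 0.992, -0.0, 0.0]
force: [-0.3, -0.5, 0.2]
finger_gap: 0.0338
```

```bash
python3 go.py .5431 -.2355 .0343 107.5; python3 -c "
from h import *
s=snap('scene'); save(s,'scene10.png',(130,110,230,200),7)"
```

```text
t 10.0 shift [ 0.1 -0.  -0.1] roll -2.68 | pos [ 0.5431 -0.2354  0.0342] yawY 104.82 j6 -2.296 F [-0.3 -0.5  0.2] gap 33.8
```

View pics/scene10.png

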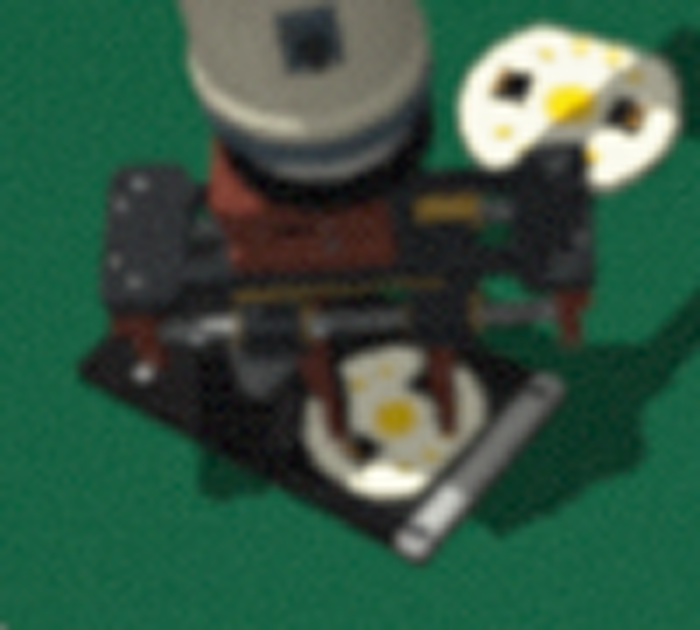

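Request:
jog_arm --commands '[[34, [0, 0, -3], 1.5], [34, [0, 0, -20], 2], [34, [0, 0, -50], 10], [34, [0, 0, -60], 18], [34, [0, 0, -60], 26], [34, [0, 0, -60], 34], [34, [0, 0, -60], 42], [34, [0, 0, -60], 50]]'

```text
time: 10.85
ee_pos: [0.5432, -0.2355, 0.0945]
ee_rot: [0.303, 0.953, -0.0, 0.0]
force: [0.6, -0.2, 0.5]
finger_gap: 0.0339
```

```bash
python3 go.py .5359 -.2530 .094 -21.2
```

```text
t 10.85 shift [ -4.2 -18.5   0.5] roll 75.93 | pos [ 0.5432 -0.2355  0.0945] yawY 54.73 j6 -1.422 F [ 0.6 -0.2  0.5] gap 33.9
```

Request:
jog_arm --commands '[[32, [-4.2, -18.5, 0], 8], [31, [-4.2, -18.5, 0], 16], [30, [-4.2, -18.5, 0], 24], [30, [-4.2, -18.5, 0], 32], [30, [-4.2, -18.5, 0], 40], [30, [-4.2, -18.5, 0], 48], [30, [-4.2, -18.5, 0], 56], [30, [-4.2, -18.5, 0], 64]]'

```text
time: 11.65
ee_pos: [0.5361, -0.2531, 0.0945]
ee_rot: [0.762, 0.648, 0.0, 0.0]
force: [-0.5, -0.1, 0.1]
finger_gap: 0.0298
```

Request:
jog_arm --commands '[[30, [0, 0, 0], 8], [30, [0, 0, 0], 12], [30, [0, 0, 0], 12]]'

```text
time: 11.95
ee_pos: [0.5361, -0.2531, 0.0945]
ee_rot: [0.824, 0.567, 0.0, 0.0]
force: [-0.0, 0.6, 0.1]
finger_gap: 0.03
```

```bash
python3 go.py .5359 -.2530 .0345 -21.2; python3 -c "
from h import *
s=snap('scene'); save(s,'scene11.png',(130,110,230,200),7)"
```

```text
t 11.95 shift [-0.  -0.2 60. ] roll 0.28 | pos [ 0.5361 -0.2531  0.0945] yawY -20.92 j6 -0.133 F [-0.   0.6  0.1] gap 30.0
```

View pics/scene11.png

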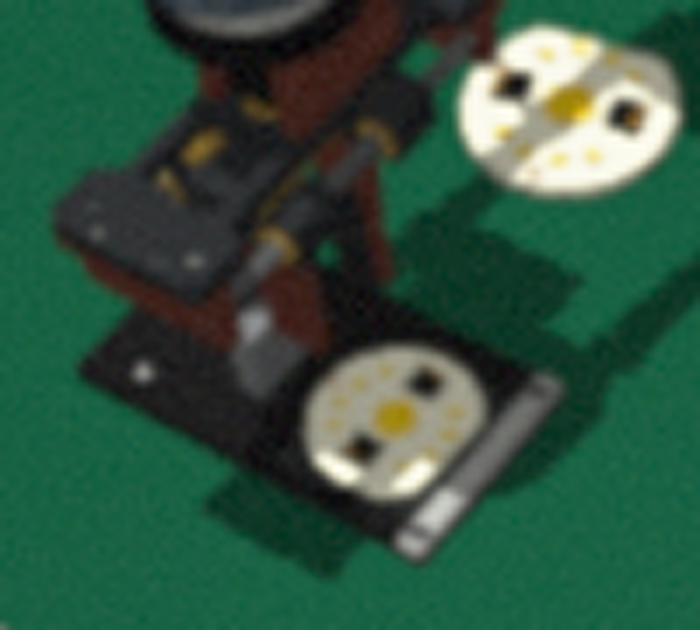

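Run:
```python
from bd import *
a=np.radians(CY);u=np.array([np.cos(a),np.sin(a)]);v=np.array([-u[1],u[0]])
s=snap("scene"); yw,cc,an,k=board(s,(186,169)); m=cc.mean(0)
print(yw.round(4),cc.round(4).tolist(),an,k,((m-C)@u).round(4),((m-C)@v).round(4),((yw-C)@u).round(4))
o=np.array([130,110]); l=line(s,o+np.array((398,555))/7,o+np.array((78,370))/7,0); print(np.degrees(np.arctan2(l[1],l[0]))%180,l[2:], np.dot(l[2:],v))
```

```text
[ 0.545  -0.2352] [[0.5623999834060669, -0.24220000207424164], [0.5282999873161316, -0.22699999809265137]] 155.8289 [324, 326] 0.0405 -0.0022 0.0398
68.6696979727626 [ 0.55719686 -0.33016852] -0.6388849378390935
```

Request:
jog_arm --commands '[[30, [0, 0, 20], 0.3], [30, [0, 0, 40], 0.3], [30, [0, 0, 52], 0.3], [30, [0, 0, 58], 0.3], [30, [0, 0, 60], 0.3], [30, [0, 0, 60], 0.3]]'

```text
time: 12.65
ee_pos: [0.5363, -0.2531, 0.0347]
ee_rot: [0.824, 0.566, 0.0, 0.0]
force: [-0.1, -0.2, -0.4]
finger_gap: 0.0304
```

```bash
python3 go.py .5403 -.2418 .0343 -21.2
```

```text
t 12.65 shift [12.  -0.3  0.4] roll 0.16 | pos [ 0.5363 -0.2531  0.0347] yawY -21.04 j6 -0.131 F [-0.1 -0.2 -0.4] gap 30.4
```

Request:
jog_arm --commands '[[30, [2, 0, 0.3], 0.1], [30, [4, 0, 0.3], 0.1], [30, [6, 0, 0.3], 0.1], [30, [8, 0, 0.3], 0.1], [30, [9.5, 0, 0.3], 0.1], [30, [10.5, 0, 0.3], 0.1], [30, [11.5, 0, 0.3], 0.1]]'

```text
time: 13.35
ee_pos: [0.5402, -0.2425, 0.034]
ee_rot: [0.825, 0.565, -0.0, 0.0]
force: [-0.9, -1.1, 0.8]
finger_gap: 0.0302
```

```bash
python3 go.py .5403 -.2418 .0343 -21.2; python3 -c "
from h import *
s=snap('scene'); save(s,'scene12.png',(130,110,230,200),7)"
```

```text
t 13.35 shift [ 0.7 -0.1 -0.3] roll 0.04 | pos [ 0.5402 -0.2425  0.034 ] yawY -21.16 j6 -0.11 F [-0.9 -1.1  0.8] gap 30.2
```

View pics/scene12.png

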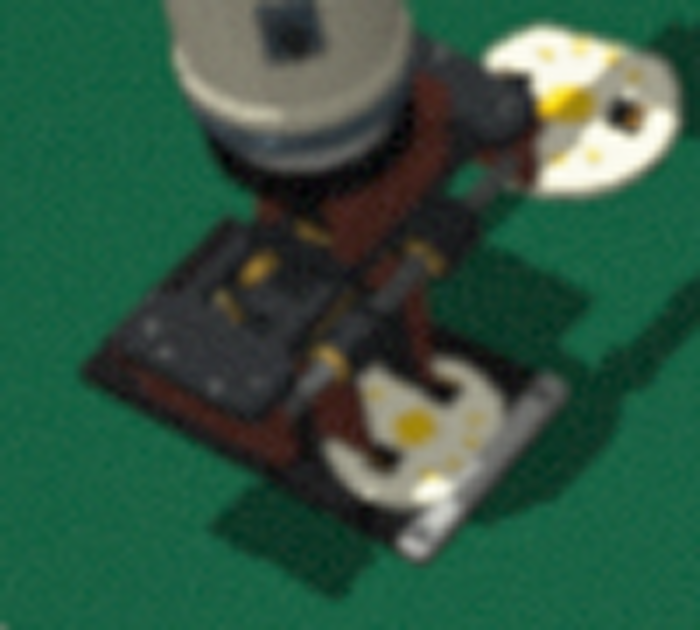

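Request:
jog_arm --commands '[[30, [0.4, 0, 0], 0], [30, [0.8, 0, 0], 0], [30, [1.2, 0, 0], 0], [30, [1.5, 0, 0], 0], [30, [1.5, 0, 0], 0]]'

```text
time: 13.9
ee_pos: [0.5407, -0.2409, 0.0339]
ee_rot: [0.825, 0.565, 0.0, -0.0]
force: [-0.5, -1.6, 1.6]
finger_gap: 0.0298
```

```bash
python3 - <<'E'
from bd import *
s=snap("scene"); save(s,'scene13.png',(130,110,230,200),7)
a=np.radians(CY);u=np.array([np.cos(a),np.sin(a)]);v=np.array([-u[1],u[0]])
try:
    yw,cc,an,k=board(s,(188,170)); print("yellow u",((yw-C)@u).round(4))
except Exception as e: print(e)
o=np.array([130,110]); l=line(s,o+np.array((417,565))/7,o+np.array((568,385))/7,0); print("front",np.degrees(np.arctan2(l[1],l[0]))%180,np.dot(l[2:]-C,u))
for i in range(3): st=ctrl.state(); print(st["force"].round(2)@np.r_[u,0]); snap("scene")
E
python3 go.py .5403 -.2418 .0343 -21.2
```

```text
yellow u 0.051
front 158.80968779514285 0.0894484917636302
-1.1323478098010742
-1.6698198557458688
-1.2529301393296073
t 14.1 shift [-1.  -0.1 -0.4] roll 0.05 | pos [ 0.5407 -0.2409  0.0339] yawY -21.15 j6 -0.107 F [ 0.2 -0.9  0.6] gap 30.0
```

View pics/scene13.png

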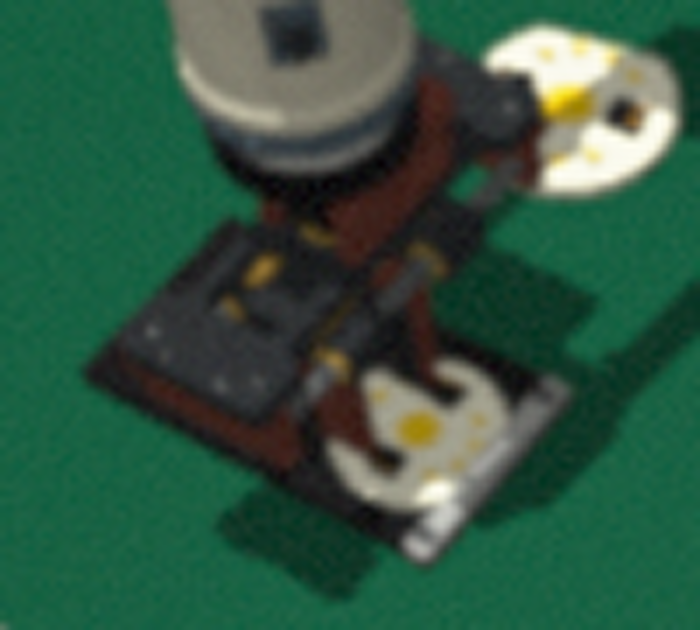

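Request:
jog_arm --commands '[[30, [-1, 0, 0], 0], [30, [-3, 0, 0], 0], [30, [-4, 0, -10], 0], [30, [-6, 0, -40], -6], [30, [-10, 0, -70], -14], [30, [-10, 0, -75], -22], [40, [-10, 0, -75], -30], [50, [-10, 0, -75], -38]]'

```text
time: 14.9
ee_pos: [0.5374, -0.2504, 0.1105]
ee_rot: [0.594, 0.805, 0.0, 0.001]
force: [0.3, 0.5, -0.5]
finger_gap: 0.0425
```

```bash
python3 - <<'E'
from bd import *
s=snap("scene"); save(s,'scene14.png',(130,110,230,200),7)
a=np.radians(CY);u=np.array([np.cos(a),np.sin(a)]);v=np.array([-u[1],u[0]])
yw,cc,an,k=board(s,(188,170)); m=cc.mean(0);print("yellow u",((yw-C)@u).round(4),((m-C)@u).round(4),((m-C)@v).round(4),an)
o=np.array([130,110]); l=line(s,o+np.array((417,565))/7,o+np.array((568,385))/7,0); print("front",np.degrees(np.arctan2(l[1],l[0]))%180,np.dot(l[2:]-C,u))
l=line(s,o+np.array((417,565))/7,o+np.array((88,372))/7,0); print("side",np.degrees(np.arctan2(l[1],l[0]))%180,np.dot(l[2:]-C,v))
E
python3 go.py .5403 -.2418 .0343 68.8
```

```text
yellow u 0.051 0.0514 -0.0013 158.35287
front 159.42116950584497 0.0908944559018649
side 68.89108364393522 -0.04789311197291907
t 14.95 shift [ 7.3  5.4 75.8] roll -51.23 | pos [ 0.5373 -0.2504  0.1101] yawY 17.57 j6 -0.8 F [ 1.  -0.2  0. ] gap 46.3
```

View pics/scene14.png

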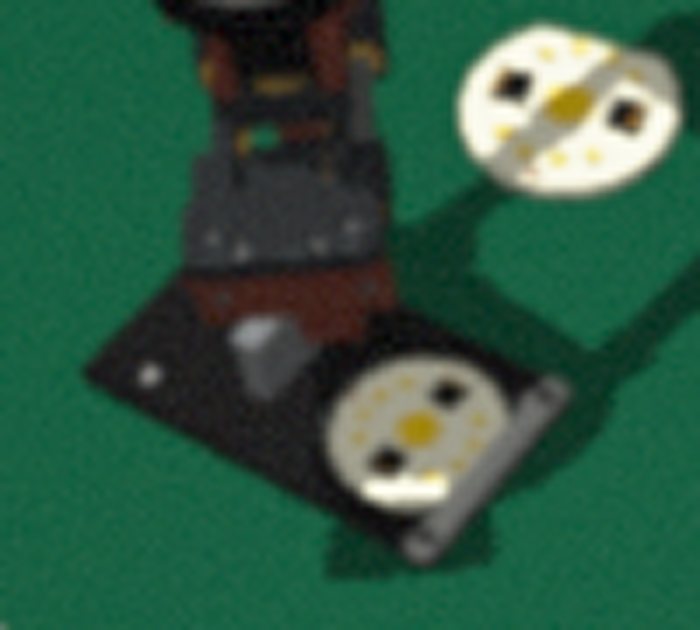

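```bash
python3 go.py .5241 -.2835 .11 68.8
```

```text
t 14.95 shift [-27.6 -22.6   0.1] roll -51.23 | pos [ 0.5373 -0.2504  0.1101] yawY 17.57 j6 -0.8 F [ 1.  -0.2  0. ] gap 46.3
```

Request:
jog_arm --commands '[[40, [-27.6, -22.6, 0], -8], [40, [-27.6, -22.6, 0], -16], [40, [-27.6, -22.6, 0], -24], [40, [-27.6, -22.6, 0], -32], [40, [-27.6, -22.6, 0], -40], [40, [-27.6, -22.6, 0], -48], [40, [-27.6, -22.6, 0], -51.2], [40, [-27.6, -22.6, 0], -51.2]]'

```text
time: 15.75
ee_pos: [0.5235, -0.2832, 0.1094]
ee_rot: [0.191, 0.982, 0.0, 0.0]
force: [-0.4, -0.2, 0.1]
finger_gap: 0.0401
```

```bash
python3 go.py .5241 -.2835 .039 68.8; python3 -c "
from h import *
s=snap('scene'); save(s,'scene15.png',(120,100,230,200),7)
print(proj(s,[[.5241,-.2835,.048]]))"
```

```text
t 15.75 shift [-0.6 -0.1 70.4] roll -0.87 | pos [ 0.5235 -0.2832  0.1094] yawY 67.93 j6 -1.739 F [-0.4 -0.2  0.1] gap 40.1
[[169.35427698 152.96775285]]
```

View pics/scene15.png

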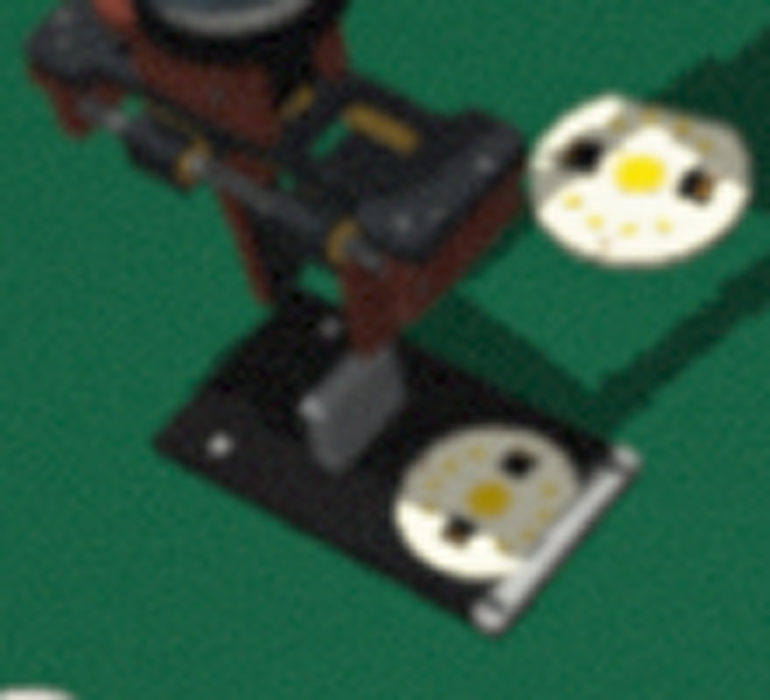

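Request:
jog_arm --commands '[[40, [-0.5, 0, 25], -0.8], [40, [-0.5, 0, 45], -0.8], [40, [-0.5, 0, 60], -0.8], [40, [-0.5, 0, 67], -0.8], [40, [-0.5, 0, 70], -0.8], [30, [-0.5, 0, 70], -0.8], [22, [-0.5, 0, 70], -0.8]]'

```text
time: 16.5
ee_pos: [0.5245, -0.2837, 0.04]
ee_rot: [0.184, 0.983, -0.0, 0.001]
force: [-0.5, 0.1, 0.8]
finger_gap: 0.0274
```

```bash
python3 go.py .5241 -.2835 .039 68.8; python3 -c "
from h import *
s=snap('scene'); save(s,'scene16.png',(120,100,230,200),7)"
```

```text
t 16.5 shift [0.4 0.1 1. ] roll 0.03 | pos [ 0.5245 -0.2837  0.04  ] yawY 68.83 j6 -1.754 F [-0.5  0.1  0.8] gap 27.4
```

View pics/scene16.png

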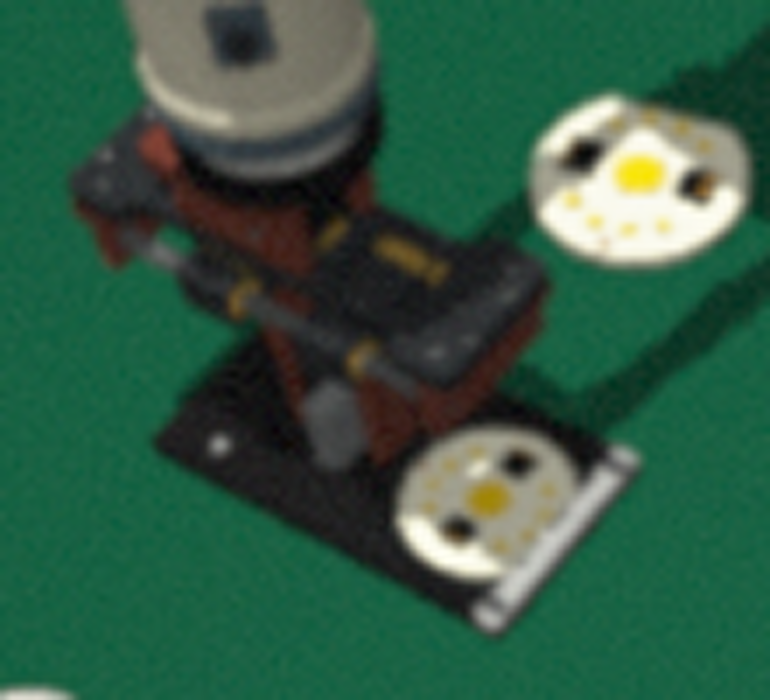

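Fingers are on both sides of the grip, at about (285,370) and (385,430) in the crop. Closing slowly.

Request:
jog_arm --commands '[[18, [0, 0, 0], 0], [16, [0, 0, 0], 0], [15, [0, 0, 0], 0], [14, [0, 0, 0], 0], [13.3, [0, 0, 0], 0], [12.7, [0, 0, 0], 0], [12.2, [0, 0, 0], 0], [11.8, [0, 0, 0], 0]]'

```text
time: 17.35
ee_pos: [0.5239, -0.2835, 0.039]
ee_rot: [0.184, 0.983, -0.0, 0.0]
force: [-0.4, -1.2, 0.6]
finger_gap: 0.0118
```

Request:
jog_arm --commands '[[11, [0, 0, 0], 0], [9, [0, 0, 0], 0], [5, [0, 0, 0], 0], [5, [0, 0, 0], 0]]'

```text
time: 17.75
ee_pos: [0.5239, -0.2834, 0.039]
ee_rot: [0.184, 0.983, -0.0, 0.0]
force: [-0.2, -1.2, 1.1]
finger_gap: 0.0118
```

```bash
python3 go.py .5241 -.2835 .039 68.8; python3 -c "
from h import *
s=snap('scene'); save(s,'scene17.png',(120,100,230,200),7)"
```

```text
t 17.75 shift [-0.2 -0.  -0. ] roll 0.04 | pos [ 0.5239 -0.2834  0.039 ] yawY 68.84 j6 -1.754 F [-0.2 -1.2  1.1] gap 11.8
```

View pics/scene17.png

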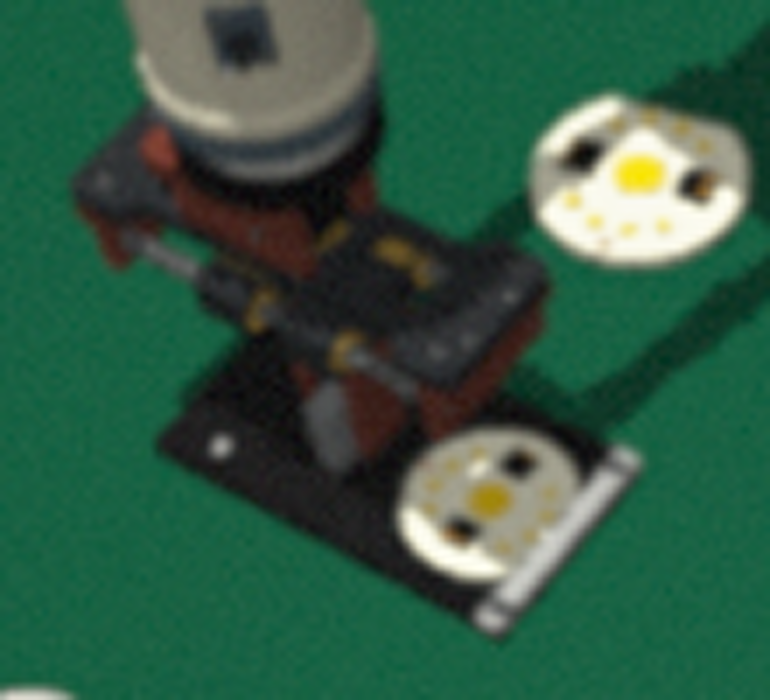

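Request:
jog_arm --commands '[[5, [0, 0, -1], 0], [5, [0, 0, -3], 0], [5, [0, 0, -6], 0], [5, [0, 0, -10], 0], [5, [0, 0, -15], 0], [5, [0, 0, -21], 0], [5, [0, 0, -28], 0], [5, [0, 0, -35], 0]]'

```text
time: 18.6
ee_pos: [0.524, -0.2834, 0.0748]
ee_rot: [0.184, 0.983, -0.0, 0.0]
force: [-0.5, -0.6, -3.9]
finger_gap: 0.0117
```

Request:
jog_arm --commands '[[5, [0, 0, -7], 0], [5, [0, 0, -13], 0], [5, [0, 0, -18], 0], [5, [0, 0, -22], 0], [5, [0, 0, -24], 0], [5, [0, 0, -25], 0], [5, [0, 0, -25], 0]]'

```text
time: 19.3
ee_pos: [0.5239, -0.2833, 0.0988]
ee_rot: [0.184, 0.983, 0.0, -0.0]
force: [0.1, 0.1, -4.5]
finger_gap: 0.0118
```

```bash
python3 go.py .5440 .0427 .1 92.33; python3 -c "
from h import *
s=snap('scene'); save(s,'scene18.png',(120,90,230,200),7)"
```

```text
t 19.3 shift [ 98.9 311.3  -1.2] roll -23.48 | pos [ 0.5239 -0.2833  0.0988] yawY 68.85 j6 -1.754 F [ 0.1  0.1 -4.5] gap 11.8
```

View pics/scene18.png

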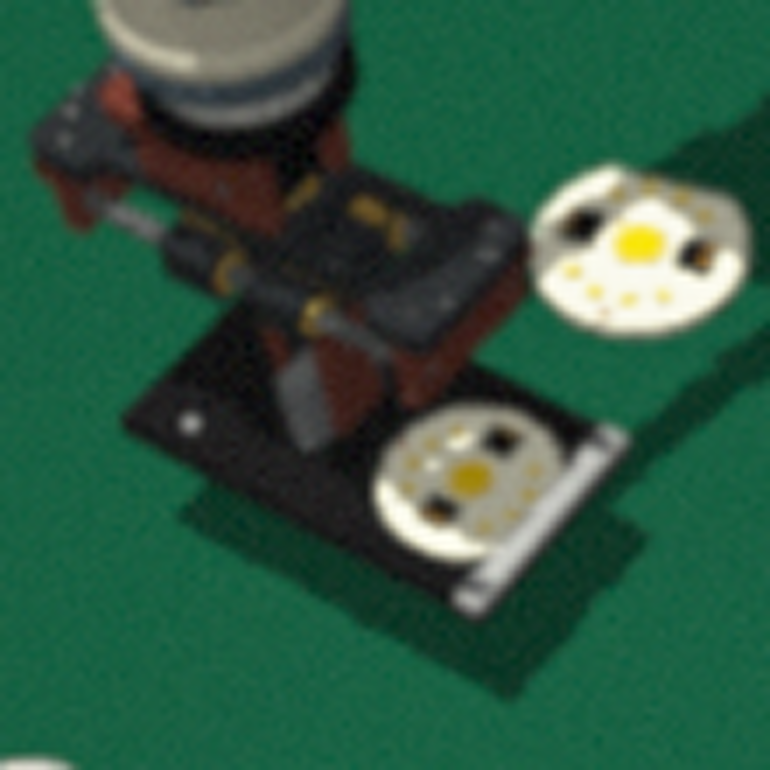

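Request:
jog_arm --commands '[[5, [0, 0, 0], -0.7], [5, [0, 0, 0], -2], [5, [0, 0, 0], -4], [5, [0, 0, 0], -6.5], [5, [0, 0, 0], -9], [5, [0, 0, 0], -11.5], [5, [0, 0, 0], -14], [5, [0, 0, 0], -16.5]]'

```text
time: 20.15
ee_pos: [0.5239, -0.2833, 0.0987]
ee_rot: [0.039, 0.999, 0.0, -0.0]
force: [-0.4, 0.7, -3.2]
finger_gap: 0.012
```

Request:
jog_arm --commands '[[5, [0, 0, 0], -2.3], [5, [0, 0, 0], -4.3], [5, [0, 0, 0], -5.8], [5, [0, 0, 0], -6.6], [5, [0, 0, 0], -7], [5, [0, 0, 0], -7]]'

```text
time: 20.75
ee_pos: [0.5239, -0.2834, 0.0989]
ee_rot: [-0.02, 1.0, -0.0, -0.0]
force: [-0.0, 0.5, -3.7]
finger_gap: 0.0117
```

```bash
python3 go.py .5440 .0427 .1 92.33
```

```text
t 20.75 shift [-33.4 325.   -1.1] roll 0.02 | pos [ 0.5239 -0.2834  0.0989] yawY 92.35 j6 -2.165 F [-0.   0.5 -3.7] gap 11.7
```

Request:
jog_arm --commands '[[5, [-0.2, 1.5, 0], 0], [5, [-0.5, 4.5, 0], 0], [5, [-0.9, 9, 0], 0], [5, [-1.5, 15, 0], 0], [5, [-2.3, 22.5, 0], 0], [5, [-3.2, 31, 0], 0], [5, [-4.2, 40.5, 0], 0], [5, [-5.2, 51, 0], 0]]'

```text
time: 21.55
ee_pos: [0.5271, -0.2313, 0.0989]
ee_rot: [-0.021, 1.0, 0.0, 0.0]
force: [-0.3, -0.9, -3.1]
finger_gap: 0.0118
```

Request:
jog_arm --commands '[[5, [-1.2, 11.5, 0], 0], [5, [-2.4, 23, 0], 0], [5, [-3.5, 34.5, 0], 0], [5, [-4.7, 46, 0], 0], [5, [-5.9, 57.5, 0], 0], [5, [-7.1, 69, 0], 0], [5, [-8.3, 80.5, 0], 0], [5, [-9.5, 92, 0], 0]]'

```text
time: 22.35
ee_pos: [0.5328, -0.139, 0.0989]
ee_rot: [-0.02, 1.0, -0.0, 0.0]
force: [-0.2, -0.0, -3.2]
finger_gap: 0.0119
```

Request:
jog_arm --commands '[[5, [-1.2, 11.5, 0], 0], [5, [-2.4, 23, 0], 0], [5, [-3.5, 34.5, 0], 0], [5, [-4.7, 46, 0], 0], [5, [-5.9, 57.5, 0], 0], [5, [-7.1, 69, 0], 0], [5, [-8.3, 80.5, 0], 0], [5, [-9.5, 92, 0], 0]]'

```text
time: 23.15
ee_pos: [0.5386, -0.0466, 0.0989]
ee_rot: [-0.02, 1.0, 0.0, 0.0]
force: [-0.3, -0.1, -3.9]
finger_gap: 0.0116
```

Request:
jog_arm --commands '[[5, [-1.1, 11, 0], 0], [5, [-2.3, 22, 0], 0], [5, [-3.3, 32.5, 0], 0], [5, [-4.3, 42, 0], 0], [5, [-5.2, 51, 0], 0], [5, [-6.1, 59, 0], 0], [5, [-6.8, 66, 0], 0], [5, [-7.4, 72, 0], 0]]'

```text
time: 23.95
ee_pos: [0.543, 0.0252, 0.0989]
ee_rot: [-0.02, 1.0, -0.0, 0.0]
force: [0.3, 0.7, -3.6]
finger_gap: 0.0117
```

Request:
jog_arm --commands '[[5, [-0.5, 5, 0], 0], [5, [-0.9, 9, 0], 0], [5, [-1.3, 12.5, 0], 0], [5, [-1.5, 15, 0], 0], [5, [-1.7, 16.5, 0], 0], [5, [-1.8, 17.5, 0], 0], [5, [-1.8, 18, 0], 0], [5, [-1.8, 18, 0], 0]]'

```text
time: 24.75
ee_pos: [0.544, 0.0427, 0.0989]
ee_rot: [-0.02, 1.0, -0.0, -0.0]
force: [0.2, 0.1, -3.8]
finger_gap: 0.0118
```

```bash
python3 go.py .5440 .0427 .1 92.33; python3 -c "
from h import *
s=snap('scene'); save(s,'scene19.png',(230,70,410,230),4)
s=snap('top'); save(s,'top19.png',(70,140,290,260),3.5)"
```

```text
t 24.75 shift [-0.   0.  -1.1] roll 0.01 | pos [0.544  0.0427 0.0989] yawY 92.34 j6 -1.596 F [ 0.2  0.1 -3.8] gap 11.8
```

View pics/scene19.png

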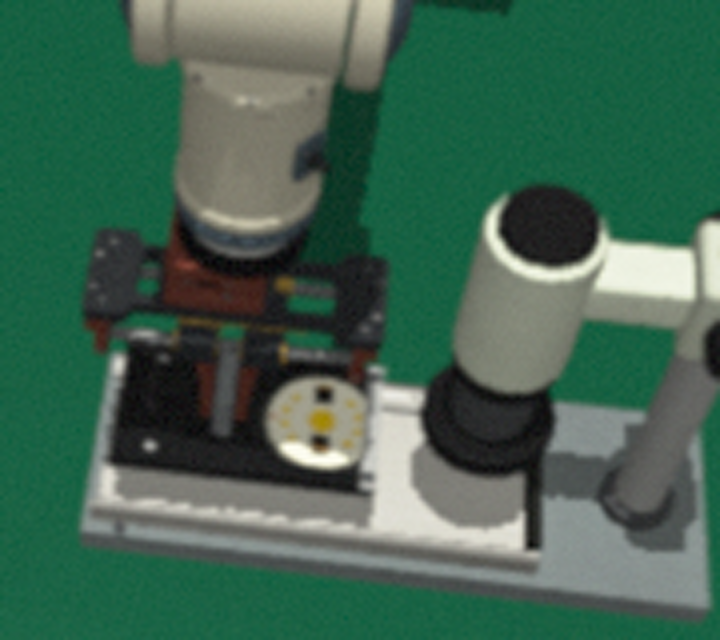

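View pics/top19.png

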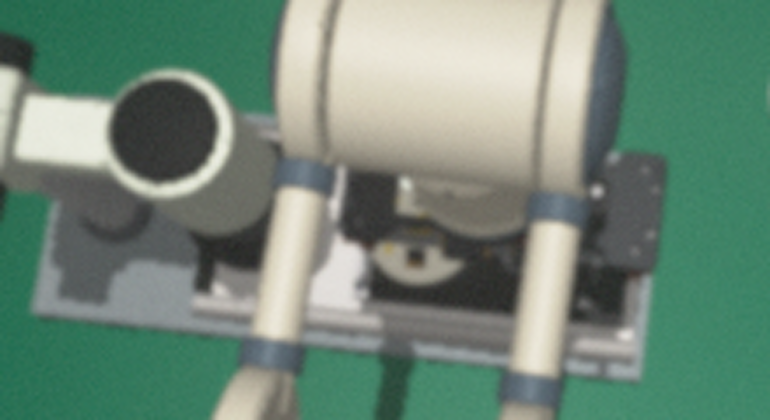

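Request:
jog_arm --commands '[[5, [0, 0, 1], 0], [5, [0, 0, 3.5], 0], [5, [0, 0, 7.5], 0], [5, [0, 0, 12], 0], [5, [0, 0, 16.5], 0], [5, [0, 0, 20], 0], [5, [0, 0, 22.5], 0], [5, [0, 0, 24], 0]]'

```text
time: 25.65
ee_pos: [0.5439, 0.0427, 0.0745]
ee_rot: [-0.02, 1.0, -0.0, -0.0]
force: [0.4, 0.2, -2.8]
finger_gap: 0.0119
```

```bash
python3 go.py .5440 .0427 .059 92.33; python3 -c "
from h import *
s=snap('scene'); save(s,'scene20.png',(245,145,345,215),8)"
```

```text
t 25.65 shift [-0.1 -0.  15.5] roll 0.01 | pos [0.5439 0.0427 0.0745] yawY 92.34 j6 -1.596 F [ 0.4  0.2 -2.8] gap 11.9
```

View pics/scene20.png

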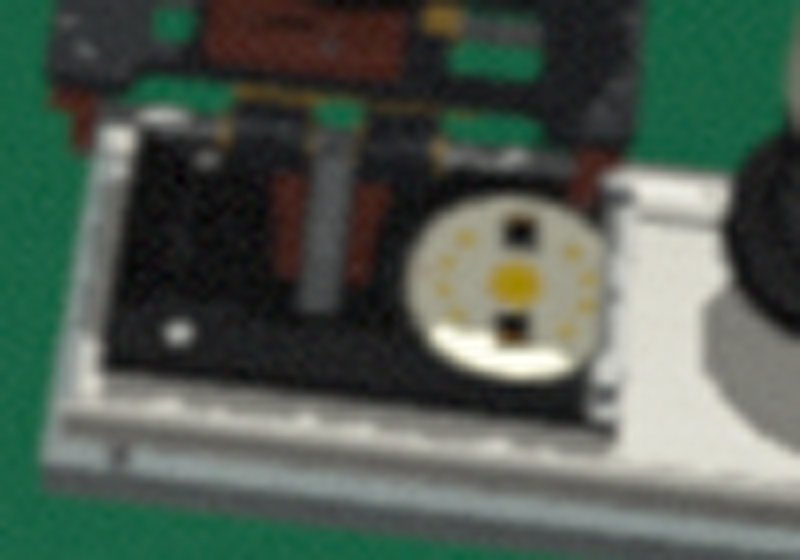

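Request:
jog_arm --commands '[[5, [0, 0, 2.5], 0], [5, [0, 0, 5], 0], [5, [0, 0, 7.5], 0], [5, [0, 0, 10], 0], [5, [0, 0, 12], 0], [5, [0, 0, 13.5], 0], [5, [0, 0, 14.5], 0], [5, [0, 0, 15], 0]]'

```text
time: 26.5
ee_pos: [0.544, 0.0427, 0.0598]
ee_rot: [-0.02, 1.0, 0.0, -0.0]
force: [-0.6, -0.1, -3.1]
finger_gap: 0.012
```

```bash
python3 go.py .5440 .0427 .059 92.33
```

```text
t 26.5 shift [-0.  -0.   0.8] roll 0.01 | pos [0.544  0.0427 0.0598] yawY 92.34 j6 -1.596 F [-0.6 -0.1 -3.1] gap 12.0
```

Request:
jog_arm --commands '[[5, [0, 0, 0.4], 0], [5, [0, 0, 0.7], 0], [5, [0, 0, 1], 0], [5, [0, 0, 1], 0]]'

```text
time: 26.9
ee_pos: [0.5441, 0.0427, 0.059]
ee_rot: [-0.02, 1.0, -0.0, 0.0]
force: [-1.0, -1.1, -2.8]
finger_gap: 0.0118
```

```bash
python3 go.py .5440 .0427 .059 92.33;  python3 -c "
from h import *
s=snap('scene'); save(s,'scene21.png',(245,145,345,215),8)"; python3 go.py .5440 .0427 .059 92.33
```

```text
t 26.9 shift [ 0.1 -0.  -0. ] roll 0.02 | pos [0.5441 0.0427 0.059 ] yawY 92.35 j6 -1.596 F [-1.  -1.1 -2.8] gap 11.8
t 26.95 shift [ 0.1 -0.  -0. ] roll 0.01 | pos [0.5441 0.0427 0.059 ] yawY 92.34 j6 -1.596 F [ 0.6  0.2 -2.5] gap 11.9
```

View pics/scene21.png

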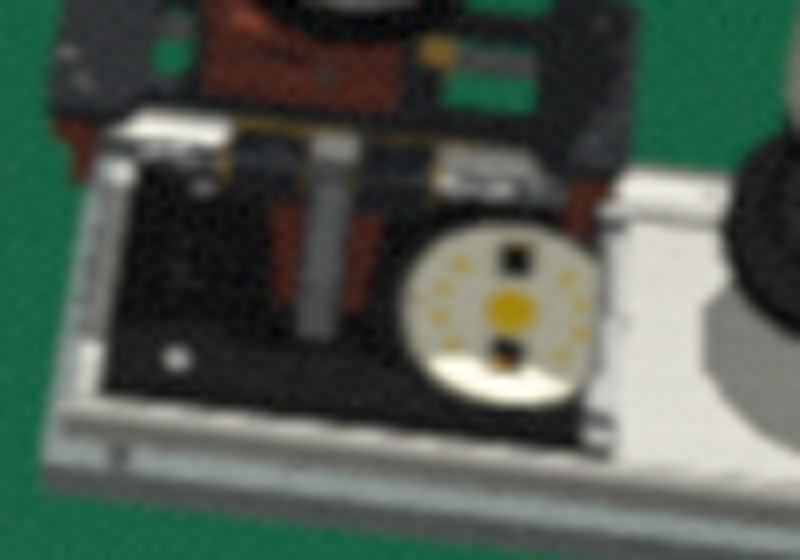

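Request:
jog_arm --commands '[[5, [0, 0, 0.3], 0], [5, [0, 0, 0.5], 0], [5, [0, 0, 0.5], 0]]'

```text
time: 27.25
ee_pos: [0.5441, 0.0427, 0.0589]
ee_rot: [-0.02, 1.0, -0.0, 0.0]
force: [-1.8, -0.7, 0.9]
finger_gap: 0.012
```

```bash
python3 go.py .5440 .0427 .059 92.33;  python3 -c "
from h import *
s=snap('top')"; python3 go.py .5440 .0427 .059 92.33
```

```text
t 27.25 shift [ 0.1 -0.  -0.1] roll 0.02 | pos [0.5441 0.0427 0.0589] yawY 92.35 j6 -1.596 F [-1.8 -0.7  0.9] gap 12.0
t 27.3 shift [ 0.1 -0.  -0.1] roll 0.02 | pos [0.5441 0.0427 0.0589] yawY 92.35 j6 -1.596 F [-2.2 -0.1  1.7] gap 11.6
```

Request:
jog_arm --commands '[[12.5, [0, 0, 0], 0], [13.5, [0, 0, 0], 0], [15, [0, 0, 0], 0], [18, [0, 0, 0], 0], [24, [0, 0, 0], 0], [30, [0, 0, 0], 0]]'

```text
time: 27.9
ee_pos: [0.544, 0.0427, 0.0584]
ee_rot: [-0.02, 1.0, -0.0, 0.0]
force: [-0.3, -0.0, 0.7]
finger_gap: 0.0283
```

Request:
jog_arm --commands '[[30, [0, 0, -10], 0], [30, [0, 0, -40], 0], [30, [0, 0, -65], 0], [30, [0, -30, -65], 0], [20, [0, -70, -65], 0], [0, [0, -110, -65], 0], [0, [0, -110, -65], 0]]'

```text
time: 28.6
ee_pos: [0.5486, -0.0712, 0.1243]
ee_rot: [-0.018, 1.0, -0.001, 0.0]
force: [-0.2, 1.2, 0.3]
finger_gap: 0.0097
```

```bash
python3 go.py .5440 .0427 .059 92.33;  python3 -c "
from h import *
s=snap('scene'); save(s,'scene22.png',(245,145,345,215),8)
s=snap('top'); save(s,'top22.png',(70,140,290,260),3.5)"
```

```text
t 28.6 shift [  0.5 114.2  65.1] roll -0.25 | pos [ 0.5486 -0.0712  0.1243] yawY 92.08 j6 -1.797 F [-0.2  1.2  0.3] gap 9.7
```

View pics/scene22.png

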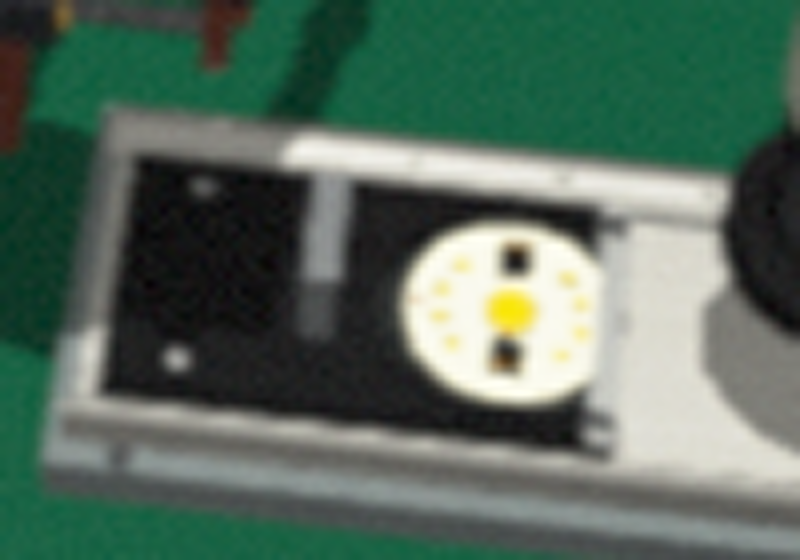

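View pics/top22.png

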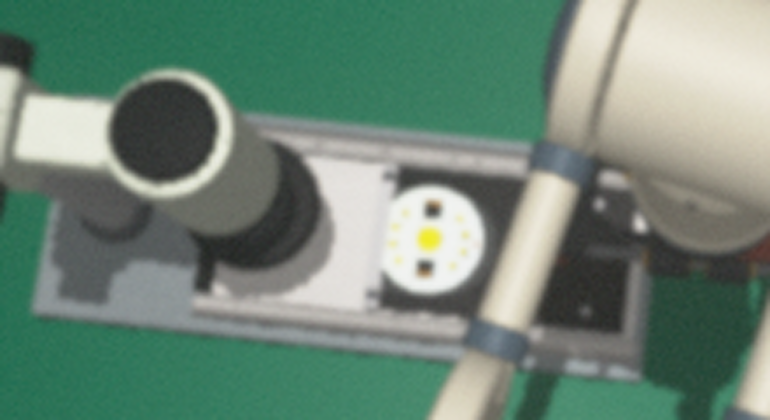

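Request:
jog_arm --commands '[[0, [0, 0, 0], 8], [0, [0, 0, 0], 16], [0, [0, 0, 0], 24], [0, [0, 0, 0], 32], [0, [0, 0, 0], 40], [0, [0, 0, 0], 48], [0, [0, 0, 0], 56], [0, [0, 0, 0], 64]]'

```text
time: 29.5
ee_pos: [0.5486, -0.0655, 0.1238]
ee_rot: [0.514, 0.858, 0.0, -0.0]
force: [-0.9, 0.5, 0.3]
finger_gap: 0.0003
```

Request:
jog_arm --commands '[[0, [0, 0, 0], 8], [0, [0, 0, 0], 16], [0, [0, 0, 0], 24], [0, [0, 0, 0], 26], [0, [0, 0, 0], 26]]'

```text
time: 30.0
ee_pos: [0.5486, -0.0657, 0.1238]
ee_rot: [0.692, 0.722, 0.0, -0.0]
force: [-0.9, -0.4, -0.9]
finger_gap: 0.0006
```

```bash
python3 go.py .5481 -.0572 .045 2.33
```

```text
t 30.0 shift [ 8.5 -0.2 78.8] roll 0.11 | pos [ 0.5486 -0.0657  0.1238] yawY 2.44 j6 -0.224 F [-0.9 -0.4 -0.9] gap 0.6
```

Request:
jog_arm --commands '[[0, [0, -0.2, 30], 0], [0, [0, -0.2, 55], 0], [0, [0, -0.2, 70], 0], [0, [0, -0.2, 76], 0], [0, [0, -0.2, 78.5], 0], [0, [0, -0.2, 78.5], 0]]'

```text
time: 30.6
ee_pos: [0.5488, -0.0671, 0.0457]
ee_rot: [0.692, 0.722, 0.0, 0.0]
force: [-0.1, 0.3, -0.1]
finger_gap: 0.0005
```

```bash
python3 go.py .5432 .0637 .045 2.33;  python3 -c "
from h import *
s=snap('scene'); save(s,'scene23.png',(215,115,345,215),6)"
```

```text
t 30.6 shift [130.9  -0.2   0.7] roll 0.04 | pos [ 0.5488 -0.0671  0.0457] yawY 2.37 j6 -0.225 F [-0.1  0.3 -0.1] gap 0.5
```

View pics/scene23.png

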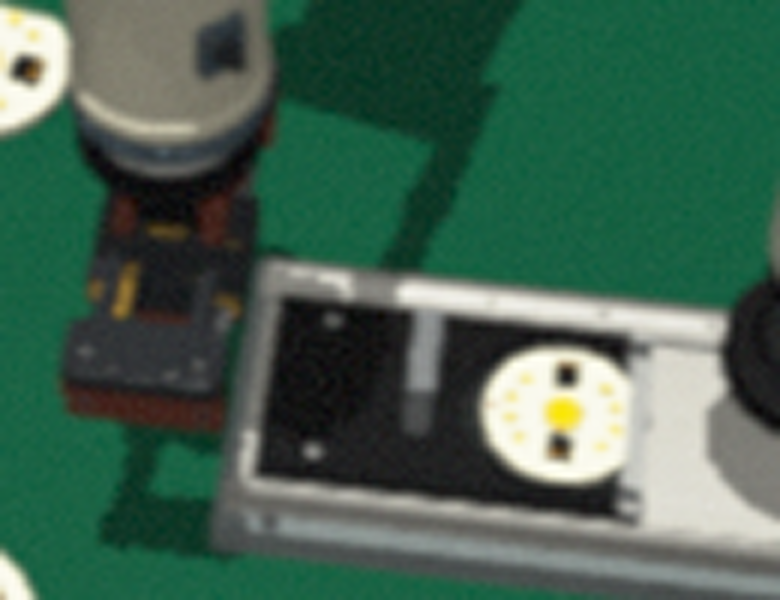

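Request:
jog_arm --commands '[[0, [5, 0, 0.7], 0], [0, [12, 0, 0.7], 0], [0, [18, 0, 0.7], 0], [0, [22, 0, 0.7], 0], [0, [24, 0, 0.7], 0], [0, [25, 0, 0.7], 0], [0, [26, 0, 0.7], 0], [0, [27, 0, 0.7], 0]]'

```text
time: 31.45
ee_pos: [0.5472, -0.0403, 0.0442]
ee_rot: [0.693, 0.721, -0.0, -0.0]
force: [-0.8, -0.0, -0.2]
finger_gap: 0.0004
```

Request:
jog_arm --commands '[[0, [0.8, 0, 0], 0], [0, [1.6, 0, 0], 0], [0, [2.4, 0, 0], 0], [0, [3.2, 0, 0], 0], [0, [4, 0, 0], 0], [0, [4.8, 0, 0], 0], [0, [5.6, 0, 0], 0], [0, [6.4, 0, 0], 0]]'

```text
time: 32.25
ee_pos: [0.5469, -0.0338, 0.0442]
ee_rot: [0.692, 0.721, -0.0, 0.0]
force: [0.6, -1.0, 0.3]
finger_gap: 0.0006
```

```bash
python3 go.py .5432 .0637 .045 2.33;  python3 -c "
from h import *
s=snap('scene'); save(s,'scene24.png',(235,135,345,215),7)"
```

```text
t 32.25 shift [97.5  0.3 -0.8] roll 0.01 | pos [ 0.5469 -0.0338  0.0442] yawY 2.34 j6 -0.165 F [ 0.6 -1.   0.3] gap 0.6
```

View pics/scene24.png

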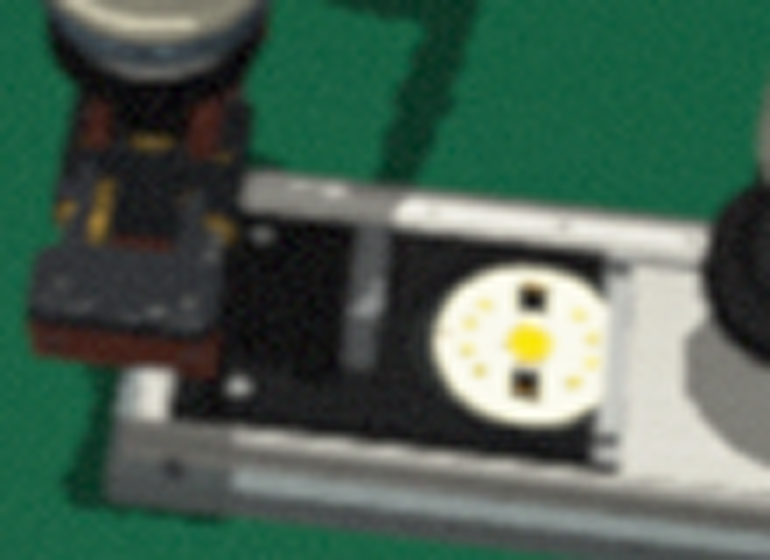

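Request:
jog_arm --commands '[[0, [1, 0, -0.5], 0], [0, [2.3, 0, -0.5], 0], [0, [4, 0, -0.5], 0], [0, [6.1, 0, -0.5], 0], [0, [8.6, 0, -0.5], 0], [0, [11.5, 0, -0.5], 0], [0, [14.7, 0, -0.5], 0], [0, [18.2, 0, -0.5], 0]]'

```text
time: 33.1
ee_pos: [0.5462, -0.0153, 0.0447]
ee_rot: [0.692, 0.721, -0.0, 0.0]
force: [-0.1, -0.8, -0.2]
finger_gap: 0.0004
```

Request:
jog_arm --commands '[[0, [3.5, 0, 0], 0], [0, [7, 0, 0], 0], [0, [10.5, 0, 0], 0], [0, [14, 0, 0], 0], [0, [17.5, 0, 0], 0], [0, [21, 0, 0], 0], [0, [24.5, 0, 0], 0], [0, [28, 0, 0], 0]]'

```text
time: 33.9
ee_pos: [0.545, 0.0126, 0.0447]
ee_rot: [0.692, 0.721, 0.0, 0.0]
force: [-0.3, -0.7, 0.3]
finger_gap: 0.0004
```

Request:
jog_arm --commands '[[0, [3.5, 0, 0], 0], [0, [7, 0, 0], 0], [0, [10.5, 0, 0], 0], [0, [14, 0, 0], 0], [0, [17, 0, 0], 0], [0, [19.7, 0, 0], 0], [0, [22, 0, 0], 0], [0, [24, 0, 0], 0]]'

```text
time: 34.7
ee_pos: [0.544, 0.0365, 0.0447]
ee_rot: [0.692, 0.721, -0.0, 0.0]
force: [0.9, -1.4, 0.9]
finger_gap: 0.0005
```

```bash
python3 go.py .5432 .0637 .045 2.33;  python3 -c "
from h import *
s=snap('scene'); save(s,'scene25.png',(245,105,385,225),5.5)"
```

```text
t 34.7 shift [27.2  0.3 -0.3] roll 0.02 | pos [0.544  0.0365 0.0447] yawY 2.35 j6 -0.036 F [ 0.9 -1.4  0.9] gap 0.5
```

View pics/scene25.png

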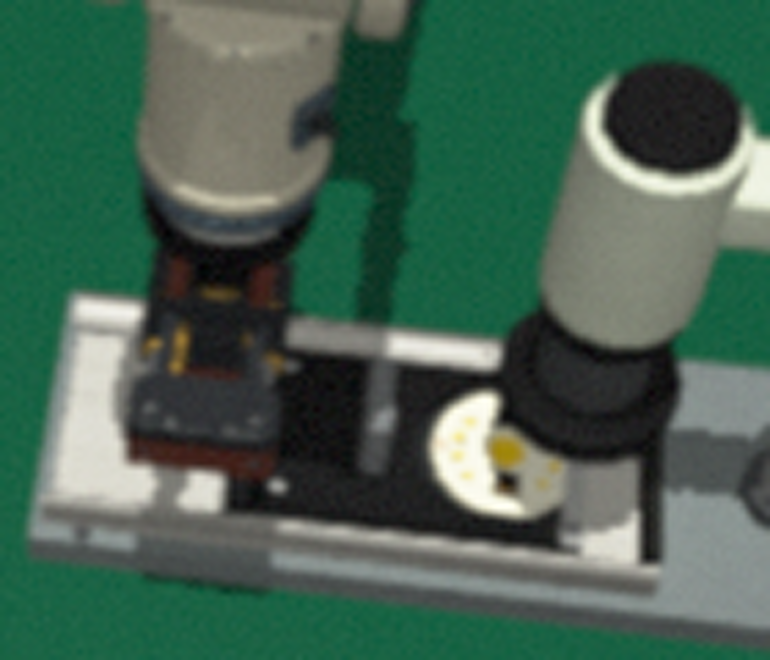

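Request:
jog_arm --commands '[[0, [1, 0, 0], 0], [0, [2.5, 0, 0], 0], [0, [4.5, 0, 0], 0], [0, [6.5, 0, 0], 0], [0, [8.5, 0, 0], 0], [0, [10.5, 0, 0], 0], [0, [12.5, 0, 0], 0], [0, [14.5, 0, 0], 0]]'

```text
time: 35.55
ee_pos: [0.5434, 0.051, 0.0447]
ee_rot: [0.692, 0.721, -0.0, -0.0]
force: [-0.0, -1.6, 0.4]
finger_gap: 0.0008
```

Request:
jog_arm --commands '[[0, [1.7, 0, 0], 0], [0, [3.1, 0, 0], 0], [0, [4.3, 0, 0], 0], [0, [5.3, 0, 0], 0], [0, [6.3, 0, 0], 0], [0, [7.3, 0, 0], 0], [0, [8.3, 0, 0], 0]]'

```text
time: 36.25
ee_pos: [0.5431, 0.0592, 0.0447]
ee_rot: [0.693, 0.721, 0.0, -0.0]
force: [0.2, -0.5, 1.1]
finger_gap: 0.0004
```

```bash
python3 go.py .5432 .0637 .045 2.33
```

```text
t 36.25 shift [ 4.5  0.3 -0.3] roll 0.01 | pos [0.5431 0.0592 0.0447] yawY 2.34 j6 0.005 F [ 0.2 -0.5  1.1] gap 0.4
```

Request:
jog_arm --commands '[[0, [0.7, 0, 0], 0], [0, [1.4, 0, 0], 0], [0, [2.1, 0, 0], 0], [0, [2.8, 0, 0], 0]]'

```text
time: 36.65
ee_pos: [0.543, 0.0619, 0.0447]
ee_rot: [0.693, 0.721, -0.0, -0.0]
force: [0.2, -2.6, 0.7]
finger_gap: 0.0006
```

Request:
jog_arm --commands '[[0, [0.6, 0, 0], 0], [0, [1.2, 0, 0], 0], [0, [1.8, 0, 0], 0]]'

```text
time: 36.95
ee_pos: [0.5429, 0.0633, 0.0447]
ee_rot: [0.693, 0.721, -0.0, 0.0]
force: [0.3, -3.6, 1.0]
finger_gap: 0.0009
```

```bash
python3 go.py .5432 .0637 .045 2.33;  python3 -c "
from h import *
s=snap('scene'); save(s,'scene26.png',(265,125,385,225),6.5)"
```

```text
t 36.95 shift [ 0.4  0.3 -0.3] roll 0.01 | pos [0.5429 0.0633 0.0447] yawY 2.34 j6 0.014 F [ 0.3 -3.6  1. ] gap 0.9
```

View pics/scene26.png

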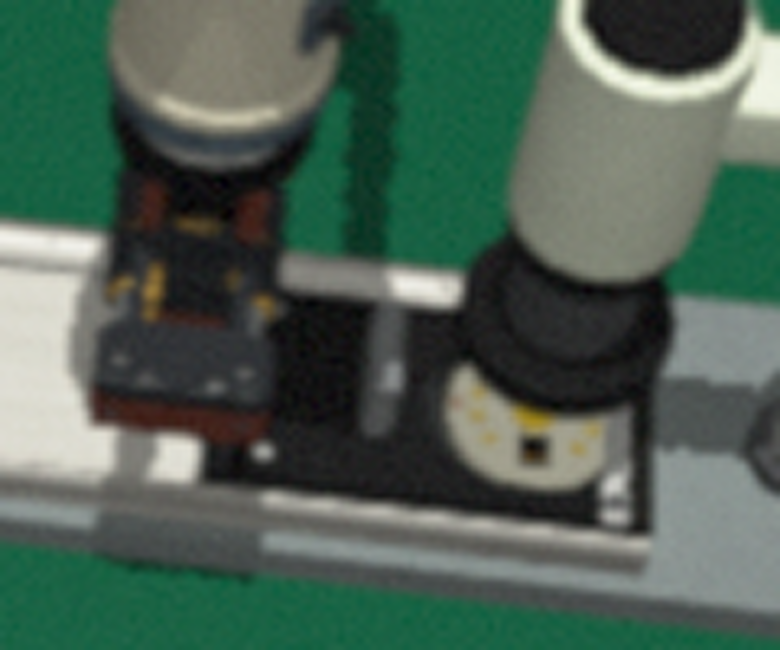

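Request:
jog_arm --commands '[[0, [0.4, 0, 0], 0], [0, [0.8, 0, 0], 0], [0, [0.8, 0, 0], 0]]'

```text
time: 37.3
ee_pos: [0.5429, 0.0634, 0.0447]
ee_rot: [0.693, 0.721, -0.001, 0.001]
force: [0.5, -6.1, 1.1]
finger_gap: 0.0008
```

```bash
python3 go.py .5432 .0637 .045 2.33
```

```text
t 37.3 shift [ 0.3  0.3 -0.3] roll -0.02 | pos [0.5429 0.0634 0.0447] yawY 2.31 j6 0.015 F [ 0.5 -6.1  1.1] gap 0.8
```

Request:
jog_arm --commands '[[0, [-0.4, 0, 0], 0], [0, [-0.8, 0, 0], 0], [0, [-1.2, 0, 0], 0], [0, [-1.8, 0, 0], 0], [0, [-3, 0, 0], 0], [0, [-6, 0, 0], 0], [0, [-12, 0, 0], 0], [0, [-22, 0, 0], 0]]'

```text
time: 38.1
ee_pos: [0.5438, 0.0424, 0.0447]
ee_rot: [0.692, 0.722, 0.0, -0.0]
force: [0.7, -0.0, 0.2]
finger_gap: 0.0005
```

Request:
jog_arm --commands '[[0, [-20, 0, -20], 0], [0, [-40, 0, -50], 0], [0, [-70, 0, -80], 0], [0, [-110, 0, -100], 0], [0, [-150, 0, -110], 0], [0, [-190, 0, -110], 0], [0, [-190, 0, -110], 0]]'

```text
time: 38.8
ee_pos: [0.5512, -0.1524, 0.1551]
ee_rot: [0.694, 0.72, -0.001, 0.001]
force: [-0.0, 0.3, -0.5]
finger_gap: 0.0001
```

```bash
python3 -c "
from h import *
s=snap('scene'); save(s,'scene27.png',(265,125,385,225),6.5); save(s,'scene27f.png',None,1.5)
s=snap('top'); save(s,'top27.png',(70,140,290,260),3.5)"
```

```text
(no output)
```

View pics/scene27.png

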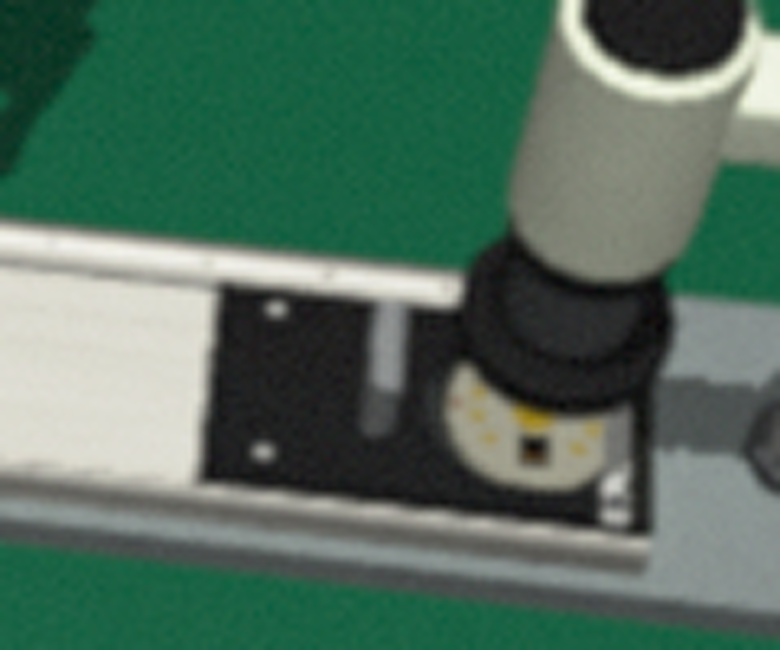

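View pics/top27.png

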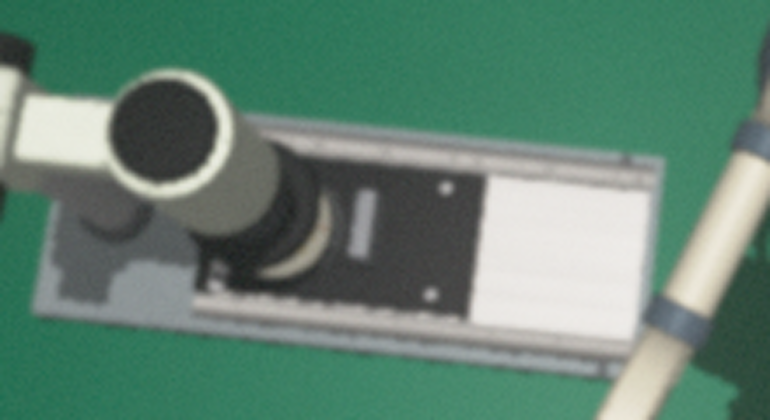

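View pics/scene27f.png

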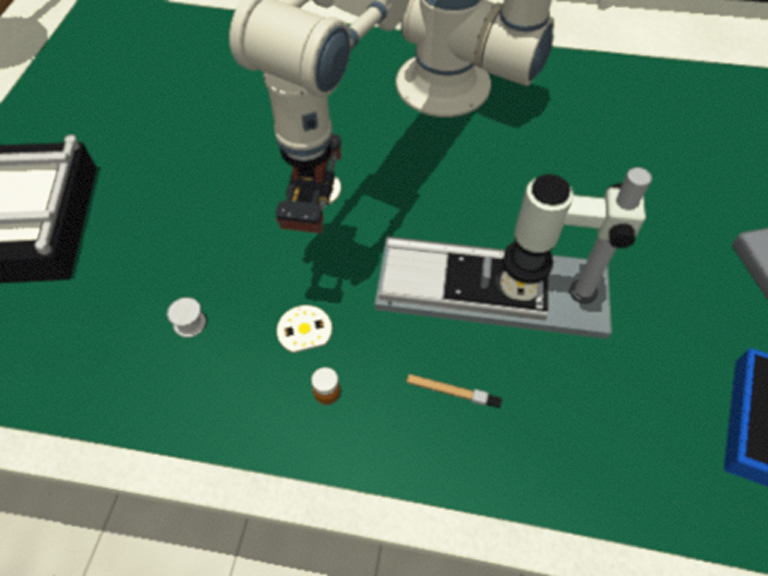

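Run:
```python
from h import *
O=np.array([.5373,.2076]); a=np.radians(92.33); u=np.array([np.cos(a),np.sin(a)]); v=np.array([-u[1],u[0]])
def edge(s,A,B,z):
    g=cv2.cvtColor(s["frame"],cv2.COLOR_RGB2GRAY).astype(np.float32); A=np.array(A,float);B=np.array(B,float)
    out=[]
    t=(B-A)/np.linalg.norm(B-A); n=np.array([-t[1],t[0]])
    for k in np.linspace(.12,.88,25):
        o=np.arange(-4,4.01,.2); q=(A+(B-A)*k+o[:,None]*n).astype(np.float32); p=cv2.remap(g,q[None,:,0],q[None,:,1],1).ravel()
        i=np.argmax(abs(np.diff(cv2.GaussianBlur(p[:,None],(1,5),0).ravel()))); out.append((q[i]+q[i+1])/2)
    w=ray(s,np.array(out),z)[:,:2]-O
    return np.median(w@u).round(4), np.degrees(np.polyfit(w@v,w@u,1)[0]).round(2)
S=snap("scene");T=snap("top")
o=np.array([265,125]); sc=6.5
print("rear S",[edge(S,o+np.array((218,285))/sc,o+np.array((207,478))/sc,z) for z in(.02,.031)])
o=np.array([70,140]); print("rear T",[edge(T,o+np.array((486,176))/3.5,o+np.array((470,318))/3.5,z) for z in(.02,.031)])
# blob of board block & bar/plate boundary in S
save(S,"scene28.png",(325,180,375,215),16)
o=np.array([265,125]); w=ray(S,[o+np.array((535,448))/sc],.035)[0,:2]-O; print("block near", w@u,w@v)
```

```text
rear S [(np.float64(-0.1325), np.float64(-0.22)), (np.float64(-0.1327), np.float64(-0.22))]
rear T [(np.float64(-0.1329), np.float64(-0.22)), (np.float64(-0.1343), np.float64(-0.22))]
block near 0.0019081030472562139 -0.02289017743315974
```

View pics/scene28.png

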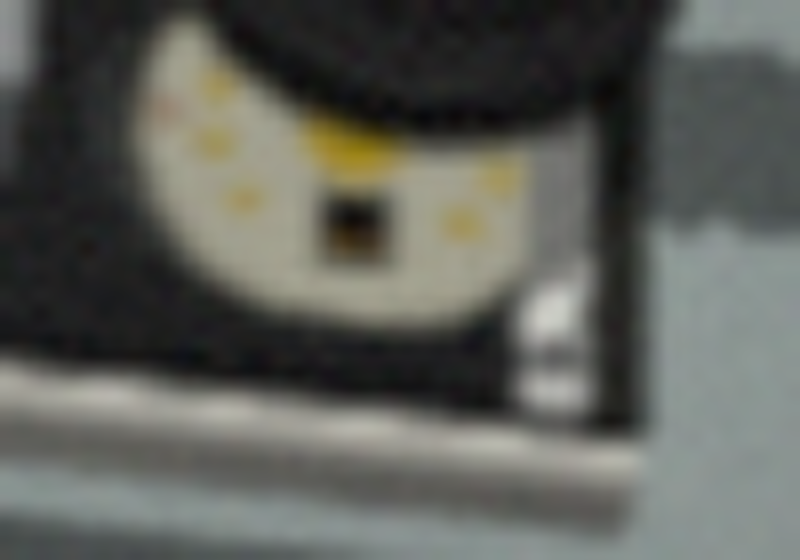

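```bash
python3 -c "
from cell import ctrl
print(ctrl.state()['time']); print(ctrl.sign_off())"
```

```text
39.0
the job is handed in; nothing more can be done
None
```

I turned the board in its recess, pushed it flat against the steel bar, and moved the carrier to the microscope stage. It is now pushed in under the lens and up against the stop. I handed the job in at 39.0 s, with the gripper clear of everything.

- **Turning the board:** My first attempt, with the fingers 54.5 mm apart, passed around the terminal blocks without moving the board. I then pushed with the sides of the fingertips, which turned it about 144° without lifting it.
- **Squaring to the bar:** Pushing the board forward also slid the carrier about 3 mm along the bench. I measured it again before gripping.
- **Contact at the stop:** The carrier stopped moving at about 6 N of push. Its rear edge measured -132.5 to -133 mm from the lens axis, against -134 mm expected, which is within the calibration error.
- **Board against the bar:** The last close view shows no gap between the board's flat edge and the bar. The lens hides part of that edge, so I could only check the near half after the push. Before the push, both camera views showed it flat.
- **Jar, reel and brush:** They look unmoved in the last picture. I did not measure them.

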